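Clear glass chips off a heating module and hold a thermometer in its lid hole

ROBOT

A 6-joint arm with a two-finger parallel gripper is mounted at the origin on the work surface. World frame = base frame: x ahead of the robot, y to its left, z up, the work surface at z = 0. Lengths are in m, angles in rad, forces in N, time in s.
With the tool pointing down it reaches from about 0.375 to 0.9 m from the base axis. Payload 3.1 kg.
Tool frame: the origin (TCP) lies midway between the tips of the shut fingers; the grasp point (between the pads) lies 19 mm behind it; x points along the fingers, z is the direction in which the jaws open and shut, and the axes are right-handed (so a half turn about x gives the same grasp; the last joint's range is limited). The gripper opens to 85 mm and grips with 20 to 120 N. Pads are 22 mm wide; open, the fingers measure 114 mm over their backs; the gripper's body (76 mm by 85 mm) begins 54 mm behind the grasp point. The pads swing forward as they close: fully open they stand 13 mm farther back than shut.
Start: joints at [1.024, 0.527, 1.433, -0, 1.181, -0.178], TCP at [0.225, 0.583, 0.231] pointing down, gripper open.
Joint ranges: [-3.08, 3.08], [-0.75, 2.2], [0.22, 2.44], [-1.43, 4.57], [0, 2.65], [-2.85, 2.85]. Speed limits (rad/s): [2.79, 2.79, 3.14, 3.14, 3.14, 3.14].

INTERFACE

Orientations are given as a unit quaternion [x, y, z, w].
In Python, from station import telemetry, optics, manip gives the robot as it stands.
- The arm moves only by the tool step_arm, never from a script. Its argument "commands" is a list of rows, each a list of 4 numbers: the shift along the tool's x, y, z in m, then the turn about the tool's x in rad. A call has 1 to 8 rows; each row is the pose to reach, as a shift and turn from the pose measured when the call began, along the tool's axes at that moment; what a row does not reach only later rows make up. A row lasts 1/12 s, in which the tool goes at most 41.7 mm and 7.16 degrees, less where a joint would pass 70% of its speed; a pose out of reach is approached as far as the arm can. A call with a gripper value outside its range is refused whole. "jaw" is the finger opening in m, from 0 to 0.0854, set as the call begins (left out, the last holds). The fingers move at their own pace and stop on an object; "grip_force" is the grip in N (left out, the last holds). Time passes only in rows, so rows that repeat a pose let the fingers close. It gives the time, the measured TCP pose, the force and the opening at its end, in the units of the state.
- telemetry.sense(): the state, without advancing time (a new reading comes with each control period).
- optics.snapshot(name): name is "scene" or "side" or "wrist"; returns the picture (480x640x3 uint8, red, green, blue); there is no depth.
- optics.camera_params(name): a dict with "mtx" (3x3 intrinsics, pixels), "k1" (the pictures are not rectified: a ray, as slopes to the right and down, at radius r is drawn at 1 + k1 r^2 times it, then the intrinsics apply), "origin" and "attitude" of the camera in the world. Camera axes: x right, y down, z forward; pixel columns grow to the right and rows downward; lengths in m; the calibration is good to about 2 mm. A picture is of the moment at which its call begins: read the wrist's pose just before it. camera_params takes no time and is no camera call; for the wrist camera it gives the pose at the moment of the call.
- manip.sign_off(): hands the job in, once; it reports no verdict.
The state is a dict: "t": time; "q": joint angles; "qd": joint speeds; "tau": joint torques, N m; "tcp_pos": TCP position; "tool_rot": TCP orientation; "force": force on the tool from outside, world axes, zero at the start; "ft_torque": the same for the moment, N m; "finger_gap": opening from 0.0 (shut) to 1.0 (fully open).
Only numpy, scipy, OpenCV 4.12 (cv2) and the standard library are available. Lean on these libraries where they do the work, as an engineer would, in place of code of your own. Each camera call takes 0.05 s, during which the arm holds its last target.

TASK

Chips of a broken bottle lie on the lid of the heating module, and the temperature of the air inside has to be checked: with the scraper block push all three chips off the lid into the catch tray at its end, without touching the glass with the gripper, and lay the block back on the bench. Then take the thermometer from the rack and lower its stem through the hole in the lid, without touching the hole or anything else of the module, until about two thirds of the stem is below the top of the lid. Finish holding it there, upright and centred in the hole, still in the gripper, and leave the bottle, beaker and jar where they stand.

Things in the scene. Friction and masses are not known exactly. Their poses are not given: they have to be found in the camera images.
- heater: Heating module, fixed: pale grey box with a flat aluminium lid, empty (only air) inside. Origin under its centre on the bench, z up. Lid 160 (x) x 280 (y) mm, 24 mm thick, its flat top 115 mm above the bench; it stands out 15 mm past the box (140 x 250 mm) at both y ends and 10 mm at both sides. The hole is near the -y end, the catch tray at the +y end, the chips lie between. The floor inside is 101 mm below the lid's top.
- port (a point): Centre of the round hole in the lid, at the lid's top surface, 95 mm from the heater's centre towards its -y. Bore 18 mm in diameter, vertical, straight through the 24 mm lid, with no raised rim. Axes as the heater's.
- tray: Catch tray, fixed: open white box 190 (x) x 150 (y) x 45 (z) mm with 4 mm walls, origin under its centre on the bench, axes as the heater's. Its near wall stands under the overhang of the lid's +y end, so what is pushed off that end of the lid falls into it.
- chip_a: Loose chip of amber bottle glass, about 28 x 19 mm, 8 mm thick, 10 g; lies flat on the lid, between its middle and the hole, at least 60 mm from the hole's centre. Origin in the middle of its underside.
- chip_b: Another such glass chip, in the middle part of the lid.
- chip_c: Another such glass chip, nearest to the lid's +y end. All three lie within 40 mm either side of the lid's long middle line, edges included.
- scraper: Loose grey scraper block standing on the bench, 66 mm high, about 0.14 kg. Sole 110 mm long (its y) x 32 mm thick (its x), 18 mm high with a rubber underside; above it, centred, a grip rib 90 mm long (y) x 20 mm thick (x), from 18 to 66 mm above the bench. Origin in the middle of its underside, z up. Symmetrical.
- rack: Fixed yellow tube rack, 156 (x) x 44 (y) x 108 mm high, origin under its centre. The thermometer stands in the hole 55 mm from the centre towards -x; two capped tubes stand in holes 18 and 55 mm from the centre towards +x and reach 120 mm above the bench.
- thermometer: Loose stick thermometer, about 70 g, upright: round steel stem 6 mm in diameter and 100 mm long, above it a square white handle 24 x 24 mm, 70 mm high (from 100 to 170 mm above the tip). It hangs in the rack with the underside of its handle on the rack's top, 108 mm above the bench, the stem free in a 16 mm hole. Origin at the tip of the stem, z up the stem to the handle, x and y square to the handle's flat sides.
- stem_tip (a point): Lower tip of the thermometer's stem.
- reagent: Bystander: loose amber bottle, 60 mm wide, 125 mm high, origin under its centre.
- beaker: Bystander: loose glass beaker, 68 mm wide, 85 mm high, origin under its centre.
- jar: Bystander: loose white jar, 48 mm wide, 60 mm high, origin under its centre.
Not all that is in view belongs to the job. Several things look just like the scraper: the one meant starts farthest to the robot's left.

How it is judged:
On the way, in this order (a step that is already met when the one before it is completed fails the run):
1. all three glass chips lie in the catch tray (x of chip_a in the frame of tray between -0.093 and 0.093 m and y of chip_a in the frame of tray between -0.073 and 0.073 m and height (world z) of each of chip_a, chip_b, chip_c below 0.045 m and x of chip_b in the frame of tray between -0.093 and 0.093 m and y of chip_b in the frame of tray between -0.073 and 0.073 m and x of chip_c in the frame of tray between -0.093 and 0.093 m and y of chip_c in the frame of tray between -0.073 and 0.073 m), for 0.2 s.
2. the scraper block lies released on the bench, not in the tray (height (world z) of scraper below 0.03 m and contact force between scraper and the fingers below 0.1 N and contact force between scraper and tray below 0.1 N and linear speed of scraper below 0.02 m/s), for 0.2 s.
At the end, for the whole second after the job is handed in: Thermometer held still in the gripper, tip 50 to 85 mm below the lid top and within 4.5 mm of the hole axis, upright within 0.07 rad, touching nothing of the module; all three chips lie in the tray; the scraper lies released on the bench (all of step 1 and all of step 2 and z of stem_tip in the frame of port between -0.085 and -0.05 m and horizontal distance between stem_tip and port below 0.0045 m and angle between thermometer's own z axis and vertical below 0.07 rad and contact force between thermometer and the fingers above 1 N and contact force between thermometer and heater below 0.1 N and linear speed of thermometer below 0.02 m/s); the arm keeps its last pose, push and grip.
It fails at once if the thermometer touches the heating module (contact force between thermometer and heater above 0.3 N).
It fails at once if the gripper or arm touches a glass chip (contact force between any of the fingers, the arm and chip_a above 0.3 N or contact force between any of the fingers, the arm and chip_b above 0.3 N or contact force between any of the fingers, the arm and chip_c above 0.3 N).
It fails at once if the thermometer is used on the chips (contact force between thermometer and chip_a above 0.3 N or contact force between thermometer and chip_b above 0.3 N or contact force between thermometer and chip_c above 0.3 N).
It fails at once if bottle, beaker or jar is moved more than 30 mm (distance of any of reagent, beaker, jar from where it was at the start of the episode above 0.03 m).
It also fails if it takes over 67 s, if anything falls off the work surface, if the arm or the gripper's body presses on something with over 40 N, if the wrist force passes 120 N, or if a joint passes its speed limit or range.

## Working session

There is one attempt and no reset: what is moved stays moved. The work goes in short steps, Python scripts to look and compute and a tool call to move; the robot and the scene stay as the last step left them, time stands still between calls to the robot, and variables do not carry over. Pictures are saved under pics/ and viewed, and the job is handed in when it is done.

Besides the shell and the picture viewer there is one more tool, called as name(argument=value, ...) on one line, values as JSON. step_arm: Moves the arm, as the interface text tells. Its arguments: {"type":"object","properties":{"commands":{"type":"array","items":{"type":"array","items":{"type":"number"}}},"jaw":{"type":"number"},"grip_force":{"type":"number"}},"required":["commands"]}

```bash
ls -la; mkdir -p pics; python3 - <<'E'
from station import telemetry, optics, manip
import cv2
s=telemetry.sense(); print(s)
for n in ("scene","side","wrist"):
    p=optics.camera_params(n); print(n,p)
    cv2.imwrite(f"pics/{n}0.png",optics.snapshot(n)[:,:,::-1])
E
```

```text
total 12
drwxr-xr-x  3 agent agent 4096 Dec  7 07:19 .
drwxr-xr-x 23 root  root  4096 Dec  7 07:19 ..
drwxr-xr-x  2 agent agent 4096 Dec  7 07:19 pics
{'t': 0.0, 'q': array([ 1.02450116e+00,  5.28476360e-01,  1.43393414e+00,  9.68673226e-06,
        1.18138297e+00, -1.78486681e-01]), 'qd': array([ 0.00041314, -0.00010595, -0.00056336,  0.00040362,  0.00022101,
       -0.00033897]), 'tau': array([ 4.00416257e-04, -4.42348838e+01, -1.78024238e+01, -2.22877152e-04,
        8.55603372e-03,  1.95815119e-05]), 'tcp_pos': array([0.22430975, 0.58258057, 0.23031723]), 'tool_rot': array([-0.40044914,  0.5837145 ,  0.39981608,  0.58229285]), 'force': array([ 0.22935142, -0.19248316,  0.40938556]), 'ft_torque': array([-0.00220865, -0.02128152,  0.0120198 ]), 'finger_gap': 0.9991931360883992}
scene {'mtx': array([[552.92598854,   0.        , 313.94003446],
       [  0.        , 552.92598854, 235.77836785],
       [  0.        ,   0.        ,   1.        ]]), 'k1': -0.031252862711044646, 'origin': array([ 0.83889502, -0.5519958 ,  0.96330343]), 'attitude': array([ 0.92406716,  0.22062747, -0.0816401 , -0.30126117])}
side {'mtx': array([[450.68855981,   0.        , 319.06373714],
       [  0.        , 450.68855981, 247.7759371 ],
       [  0.        ,   0.        ,   1.        ]]), 'k1': 0.01957990208287549, 'origin': array([ 0.08090193, -0.73686094,  0.59867474]), 'attitude': array([ 0.82619532, -0.24802757,  0.14442548, -0.48479367])}
wrist {'mtx': array([[431.26775725,   0.        , 321.14582481],
       [  0.        , 431.26775725, 242.01209525],
       [  0.        ,   0.        ,   1.        ]]), 'k1': -0.07509425632266954, 'origin': array([0.15537099, 0.6097203 , 0.37304271]), 'attitude': array([0.81555881, 0.56006372, 0.08151749, 0.12061245])}
```

View pics/scene0.png

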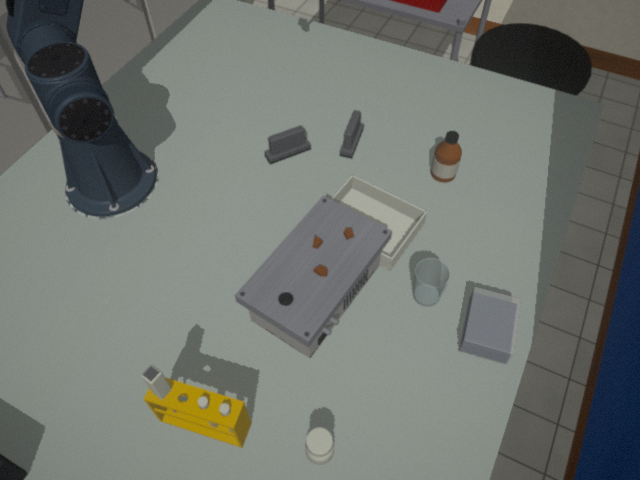

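View pics/side0.png

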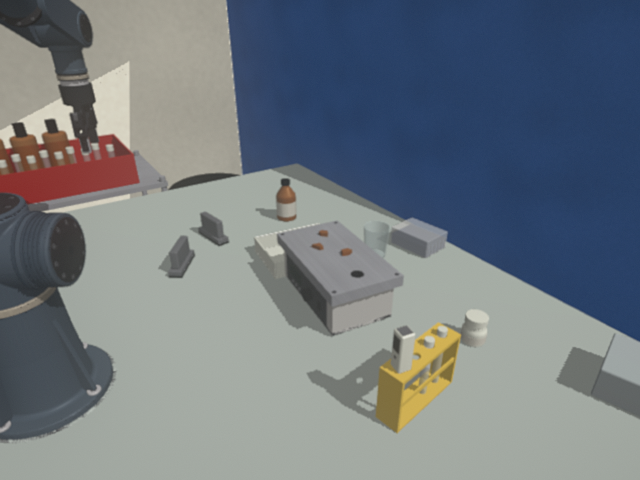

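View pics/wrist0.png

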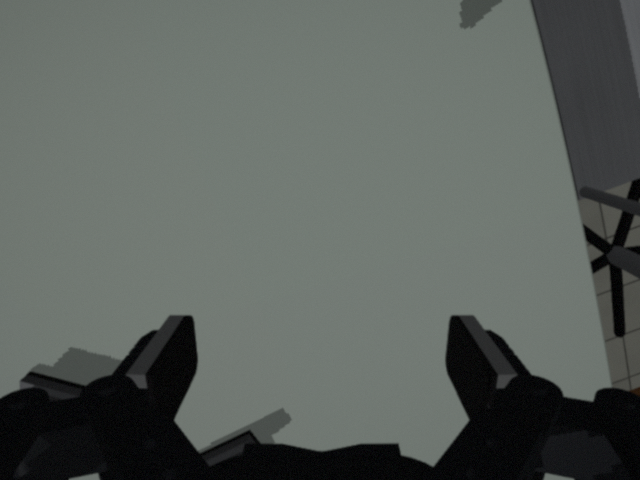

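The scene view shows two scraper-like blocks, at (288,148) and (352,135). The module lid has its hole at (286,298), and the chips are at (317,241), (349,232) and (321,270). The tray is at (378,215) and the thermometer handle at (155,378) on the rack. The bottle is at (447,160), the beaker at (430,280) and the jar at (319,445). Two plain grey boxes are not relevant.

```bash
cat > h.py <<'E'
import numpy as np, cv2
from scipy.spatial.transform import Rotation as R
def ray(p,uv):
    K=p["mtx"]; uv=np.atleast_2d(np.asarray(uv,float))
    d=np.array([p["k1"],0,0,0,0])
    n=cv2.undistortPointsIter(uv.reshape(-1,1,2),K,d,None,None,(3,50,1e-10)).reshape(-1,2)
    v=np.c_[n,np.ones(len(n))]@R.from_quat(p["attitude"]).as_matrix().T
    return p["origin"],v/np.linalg.norm(v,axis=1)[:,None]
def onz(p,uv,z):
    o,v=ray(p,uv); return o+v*((z-o[2])/v[:,2])[:,None]
def tri(obs):
    A=np.zeros((3,3));b=np.zeros(3);L=[]
    for p,uv in obs:
        o,v=ray(p,uv);v=v[0];M=np.eye(3)-np.outer(v,v);A+=M;b+=M@o;L.append((M,o))
    x=np.linalg.solve(A,b); return x,[np.linalg.norm(M@(x-o)) for M,o in L]
def proj(p,X):
    Rm=R.from_quat(p["attitude"]).as_matrix()
    return cv2.projectPoints(np.atleast_2d(np.asarray(X,float)).reshape(-1,1,3),cv2.Rodrigues(Rm.T)[0],-Rm.T@p["origin"],p["mtx"],np.array([p["k1"],0,0,0,0]))[0].reshape(-1,2)
E
python3 - <<'E'
from h import *
from station import optics
P={n:optics.camera_params(n) for n in("scene","side")}
S=P["scene"]
for n,uv in dict(scr1=(288,155),scr2=(349,153)).items(): print(n,onz(S,uv,0))
im=cv2.imread("pics/scene0.png")
c=im[90:310,220:440]; cv2.imwrite("pics/c1.png",cv2.resize(c,None,fx=2.7,fy=2.7,interpolation=cv2.INTER_CUBIC))
c=im[350:470,130:350]; cv2.imwrite("pics/c2.png",cv2.resize(c,None,fx=3.6,fy=3.6,interpolation=cv2.INTER_CUBIC))
im=cv2.imread("pics/side0.png")
c=im[170:340,150:410]; cv2.imwrite("pics/c3.png",cv2.resize(c,None,fx=3,fy=3,interpolation=cv2.INTER_CUBIC))
c=im[300:430,360:500]; cv2.imwrite("pics/c4.png",cv2.resize(c,None,fx=4,fy=4,interpolation=cv2.INTER_CUBIC))
E
```

```text
scr1 [[0.3315155  0.25973361 0.        ]]
scr2 [[0.46147652 0.33118269 0.        ]]
```

View pics/c1.png

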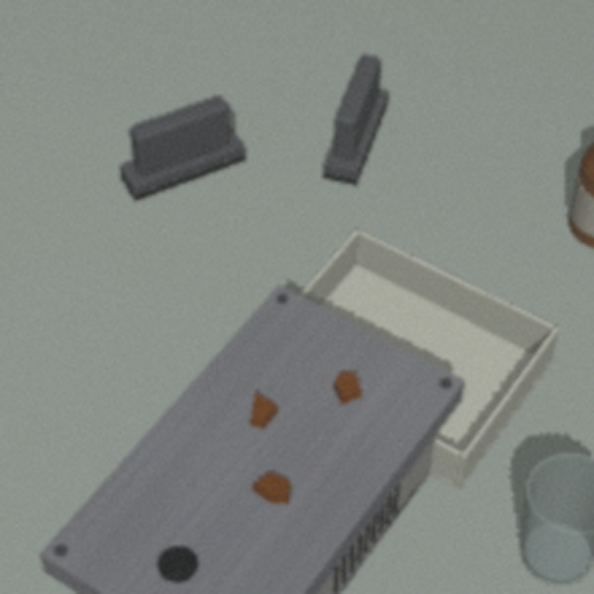

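View pics/c2.png

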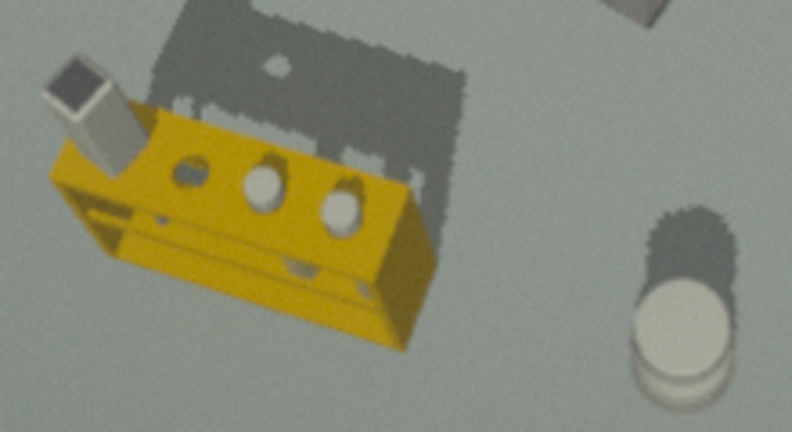

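View pics/c3.png

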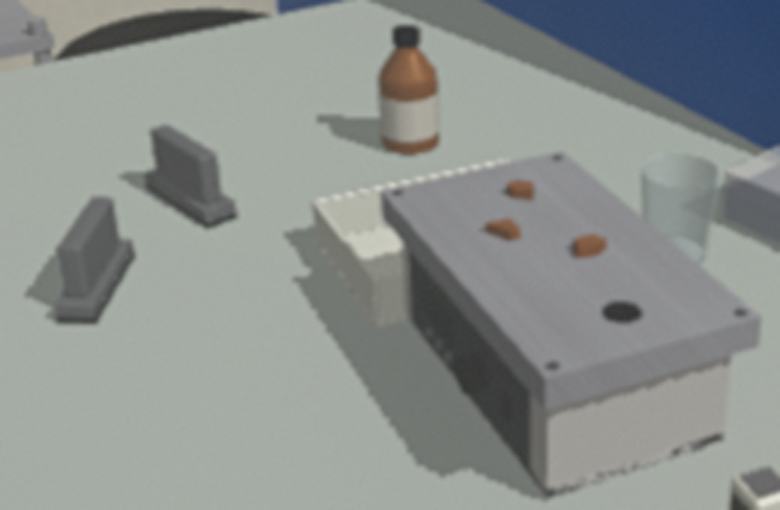

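View pics/c4.png

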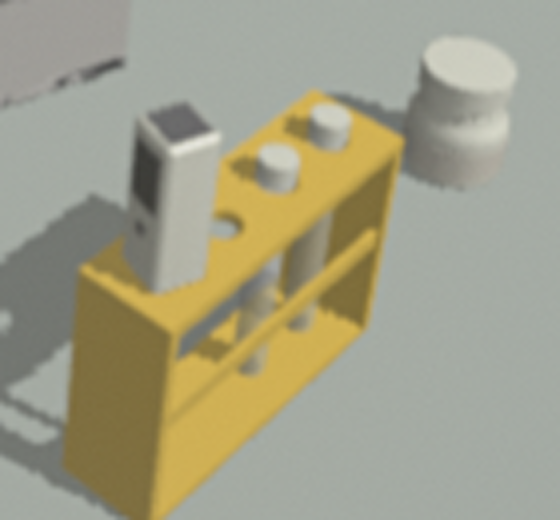

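```bash
python3 - <<'E'
from h import *
from station import optics,telemetry
P={n:optics.camera_params(n) for n in("scene","side","wrist")}
S,D,W=P["scene"],P["side"],P["wrist"]
c1=lambda x,y:((x+.5)/2.7+220-.5,(y+.5)/2.7+90-.5)
c3=lambda x,y:((x+.5)/3+150-.5,(y+.5)/3+170-.5)
c2=lambda x,y:((x+.5)/3.6+130-.5,(y+.5)/3.6+350-.5)
c4=lambda x,y:((x+.5)/4+360-.5,(y+.5)/4+300-.5)
T={'hole':(c1(178,564),c3(622,311)),
'screwTL':(c1(282,298),c3(398,192)),'screwTR':(c1(446,383),c3(558,157)),'screwBL':(c1(61,550),c3(552,366)),
'chipmid':(c1(263,410),c3(503,229)),'chipC':(c1(347,387),c3(520,188)),'chipA':(c1(273,487),c3(589,244)),
'ribnear':(c1(346,122),c3(212,159)),'ribfar':(c1(371,58),c3(158,128)),
'thtop':(c2(79,82),c4(178,121)),'cap1':(c2(264,184),c4(278,156)),'cap2':(c2(342,210),c4(330,118))}
for k,(a,b) in T.items():
    x,e=tri([(S,a),(D,b)]); print(k,x.round(4),np.round(e,4),onz(S,a,x[2])[0].round(4))
print(proj(W,[[.4615,.331,0],[.3315,.26,0],[0.46,0.33,.066]]))
print(R.from_quat(W["attitude"]).as_matrix(), telemetry.sense()["tool_rot"],R.from_quat(telemetry.sense()["tool_rot"]).as_matrix())
E
```

```text
hole [ 0.5583 -0.1481  0.1178] [0.001 0.001] [ 0.5589 -0.1491  0.1178]
screwTL [0.5184 0.0829 0.1181] [0.0006 0.0006] [0.5188 0.0823 0.1181]
screwTR [0.6568 0.0649 0.1179] [0.0009 0.0009] [0.6573 0.0639 0.1179]
screwBL [ 0.4842 -0.1731  0.1169] [0.0008 0.0008] [ 0.4847 -0.1739  0.1169]
chipmid [ 0.5521 -0.0143  0.1196] [0.0013 0.0013] [ 0.5529 -0.0156  0.1196]
chipC [0.5964 0.0289 0.1217] [0.0017 0.0017] [0.5974 0.027  0.1217]
chipA [ 0.5883 -0.0702  0.1225] [0.0008 0.0008] [ 0.5887 -0.0711  0.1225]
ribnear [0.4595 0.3241 0.0646] [0.0001 0.0001] [0.4594 0.3243 0.0646]
ribfar [0.4431 0.4111 0.0645] [0.0016 0.0016] [0.4444 0.409  0.0645]
thtop [ 0.4607 -0.3806  0.1802] [0.0003 0.0003] [ 0.4609 -0.3809  0.1802]
cap1 [ 0.5327 -0.3685  0.1212] [0.0007 0.0007] [ 0.533  -0.3691  0.1212]
cap2 [ 0.5688 -0.3624  0.1199] [0.0007 0.0007] [ 0.5691 -0.3631  0.1199]
[[187.9201398  475.46614318]
 [ 74.389235   401.94443989]
 [167.84160454 526.10003809]]
[[ 0.35936718  0.89382321  0.26820757]
 [ 0.9331944  -0.34363239 -0.1051903 ]
 [-0.00185672  0.28809174 -0.95760101]] [-0.4003755   0.5835496   0.39987916  0.58246543] [[-8.66963080e-04 -9.33109504e-01  3.59591297e-01]
 [-1.44635853e-03  3.59592226e-01  9.33108428e-01]
 [-9.99998578e-01  2.88872615e-04 -1.66136408e-03]]
```

Candidates for the scraper are the blocks at (288,148), with y≈0.26, and (352,135), with y≈0.37. The second is farthest left, so I choose that one. The wrist view shows no others. Next I fly over it for a close look.

```bash
cat >> h.py <<'E'
from station import telemetry
def goal(x,y,z,az):
    s=telemetry.sense(); M=R.from_quat(s["tool_rot"]).as_matrix(); p=s["tcp_pos"]
    d=M.T@(np.array([x,y,z])-p)
    a=np.arctan2(M[1,2],M[0,2]); t=-(az-a); t=(t+np.pi)%(2*np.pi)-np.pi
    print("tcp",p.round(4),"az",round(a,4),"tilt",np.degrees(np.arccos(-M[2,0])).round(2),"q",s["q"].round(3),"gap",round(s["finger_gap"]*.0854,4),"F",s["force"].round(1),"t",round(s["t"],2))
    print("shift",d.round(4),"turn",round(t,4),"alt",round((t+2*np.pi)%(2*np.pi)-np.pi,4),"rows",max(np.linalg.norm(d)/.0417,abs(t)/.125).round(1))
E
python3 -c "
from h import *
goal(.43,.36,.23,.186)"
```

```text
tcp [0.2244 0.5827 0.2305] az 1.203 tilt 0.1 q [ 1.024  0.528  1.434 -0.     1.181 -0.178] gap 0.0854 F [-0.7  0.5 -0.6] t 0.15
shift [ 0.0007 -0.2719 -0.1339] turn 1.017 alt -2.1246 rows 8.1
```

step_arm(commands=[[0,-0.034,-0.017,0.12],[0,-0.068,-0.034,0.24],[0,-0.102,-0.051,0.36],[0,-0.136,-0.067,0.48],[0,-0.17,-0.084,0.6],[0,-0.204,-0.1,0.73],[0,-0.238,-0.117,0.86],[0,-0.272,-0.134,1.017]], jaw=0.0854)

```text
t: 0.82
tcp_pos: [0.4308, 0.3583, 0.2305]
tool_rot: [-0.079, 0.703, 0.078, 0.702]
force: [0.5, 0.7, 0.5]
finger_gap: 0.997
```

step_arm(commands=[[0,0,0,0],[0,0,0,0]])

```text
t: 0.98
tcp_pos: [0.4323, 0.3566, 0.2302]
tool_rot: [-0.078, 0.704, 0.076, 0.702]
force: [-0.1, 0.8, -0.1]
finger_gap: 1.002
```

```bash
python3 - <<'E'
from h import *
from station import optics
import json
goal(.451,.368,.23,.186)
p=optics.camera_params("wrist"); im=optics.snapshot("wrist")[:,:,::-1]
cv2.imwrite("pics/w1.png",im); np.save("w1.npy",p,allow_pickle=True)
E
```

```text
tcp [0.4323 0.3566 0.2302] az 0.2181 tilt 0.15 q [ 4.910e-01  4.430e-01  1.596e+00 -1.000e-03  1.105e+00  2.730e-01] gap 0.0856 F [-0.1  0.8 -0.1] t 0.98
shift [0.0002 0.0071 0.0207] turn 0.0321 alt -3.1095 rows 0.5
```

View pics/w1.png

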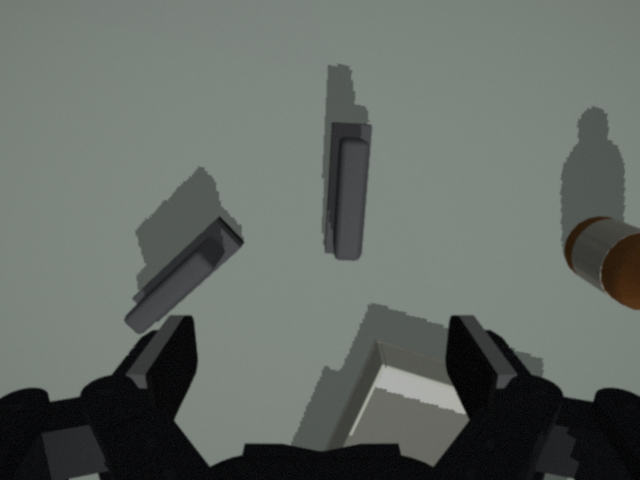

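The wrist view shows the chosen block at (350,195), the other block at (185,275), and the bottle and tray to the right and below. Here is the close crop of the chosen block.

```bash
python3 - <<'E'
from h import *
im=cv2.imread("pics/w1.png"); c=im[110:270,300:400]
c=cv2.convertScaleAbs(cv2.resize(c,None,fx=3.7,fy=3.7,interpolation=cv2.INTER_CUBIC),alpha=2)
cv2.imwrite("pics/c5.png",c)
E
```

```text
(no output)
```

View pics/c5.png

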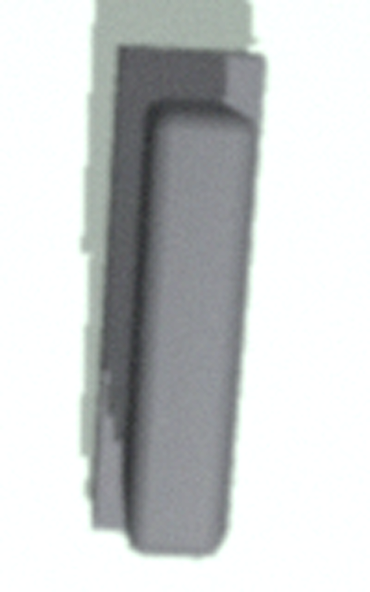

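```bash
python3 - <<'E'
from h import *
from station import optics
p=np.load("w1.npy",allow_pickle=True).item()
S=optics.camera_params("scene");D=optics.camera_params("side")
f=lambda x,y:((x+.5)/3.7+300-.5,(y+.5)/3.7+110-.5)
c1=lambda x,y:((x+.5)/2.7+220-.5,(y+.5)/2.7+90-.5)
c3=lambda x,y:((x+.5)/3+150-.5,(y+.5)/3+170-.5)
a,b=[onz(p,f(*q),.066)[0] for q in((202,108),(177,552))]
print("rib",a,b,np.linalg.norm(a-b),(a+b)/2,np.arctan2(-(a-b)[0],(a-b)[1]))
a,b,c=[onz(p,f(*q),.018)[0] for q in((118,45),(265,55),(95,527))]
print("sole",a,b,c,np.linalg.norm(a-b),np.linalg.norm(a-c),(b+c)/2,np.arctan2(-(a-c)[0],(a-c)[1]))
for w,s,d in(((177,552),(346,122),(212,159)),((202,108),(371,58),(158,128))):
    print(tri([(p,f(*w)),(S,c1(*s)),(D,c3(*d))]))
E
```

```text
rib [0.44172535 0.41640899 0.066     ] [0.45769329 0.32956992 0.066     ] 0.0882949599631785 [0.44970932 0.37298946 0.066     ] 0.18184833195293157
sole [0.42495953 0.42346961 0.018     ] [0.4563899  0.42838477 0.018     ] [0.44405149 0.31587621 0.018     ] 0.03181236921615509 0.10927415597095565 [0.4502207  0.37213049 0.018     ] 0.17561746905137518
(array([0.45905769, 0.32740306, 0.06229926]), [np.float64(0.001230284137787105), np.float64(0.00101629368107716), np.float64(0.0017276387650514632)])
(array([0.44273938, 0.41516159, 0.06207034]), [np.float64(0.001280582121779479), np.float64(0.0024267236330174444), np.float64(0.002100277770061653)])
```

```bash
python3 -c "
from h import *
goal(.450,.3725,.026,.179)"
```

```text
tcp [0.431  0.3577 0.2302] az 0.2207 tilt 0.17 q [ 0.493  0.443  1.597 -0.     1.105  0.273] gap 0.0852 F [-0.3  0.2 -0.7] t 1.03
shift [0.2041 0.0105 0.0224] turn 0.0417 alt -3.0999 rows 4.9
```

step_arm(commands=[[0.03,0.005,0.012,0.02],[0.065,0.01,0.022,0.042],[0.1,0.0105,0.0224,0.042],[0.13,0.0105,0.0224,0.042],[0.16,0.0105,0.0224,0.042],[0.185,0.0105,0.0224,0.042],[0.204,0.0105,0.0224,0.042],[0.204,0.0105,0.0224,0.042]])

```text
t: 1.7
tcp_pos: [0.4459, 0.3724, 0.0221]
tool_rot: [-0.066, 0.708, 0.063, 0.7]
force: [-0.3, -1.2, 0.4]
finger_gap: 0.994
```

```bash
python3 - <<'E'
from h import *
from station import optics
goal(.450,.3725,.026,.179)
cv2.imwrite("pics/w2.png",optics.snapshot("wrist")[:,:,::-1])
E
```

```text
tcp [0.4459 0.3724 0.0221] az 0.1818 tilt 0.67 q [0.503 0.777 1.674 0.    0.702 0.322] gap 0.0849 F [-0.3 -1.2  0.4] t 1.7
shift [-0.0039 -0.0006  0.004 ] turn 0.0028 alt -3.1388 rows 0.1
```

View pics/w2.png

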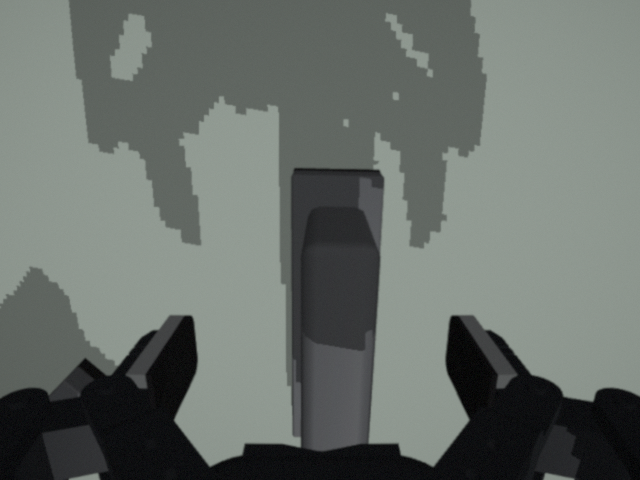

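The rib stands between the open fingers, centred at x≈338 against a finger midpoint of 320, so about 4 mm off. I'll correct that and close.

step_arm(commands=[[-0.004,0,0.004,0],[-0.004,0,0.004,0],[-0.004,0,0.004,0]])

```text
t: 2.0
tcp_pos: [0.4524, 0.3749, 0.0301]
tool_rot: [-0.065, 0.706, 0.064, 0.703]
force: [0.0, 0.3, -0.4]
finger_gap: 0.999
```

```bash
python3 - <<'E'
from h import *
goal(.450,.3725,.026,.179)
E
```

```text
tcp [0.4524 0.3749 0.0301] az 0.1825 tilt 0.24 q [0.502 0.767 1.661 0.    0.718 0.319] gap 0.0853 F [ 0.   0.3 -0.4] t 2.0
shift [ 0.0041 -0.0019 -0.0028] turn 0.0035 alt -3.1381 rows 0.1
```

step_arm(commands=[[0.004,-0.001,-0.002,0],[0.004,-0.001,-0.002,0],[0.004,-0.001,-0.002,0],[0.004,-0.001,-0.002,0]])

```text
t: 2.33
tcp_pos: [0.4507, 0.3735, 0.0264]
tool_rot: [-0.065, 0.705, 0.064, 0.703]
force: [1.5, -0.5, 0.6]
finger_gap: 1.003
```

step_arm(commands=[[0,0,0,0],[0,0,0,0],[0,0,0,0],[0,0,0,0],[0,0,0,0],[0,0,0,0],[0,0,0,0],[0,0,0,0]], jaw=0.0, grip_force=60)

```text
t: 3.0
tcp_pos: [0.4508, 0.3736, 0.0264]
tool_rot: [-0.065, 0.705, 0.064, 0.703]
force: [0.4, -1.0, 1.4]
finger_gap: 0.226
```

```bash
python3 - <<'E'
from h import *
from station import optics
goal(.450,.3725,.026,.179)
cv2.imwrite("pics/w3.png",optics.snapshot("wrist")[:,:,::-1])
E
```

```text
tcp [0.4508 0.3736 0.0264] az 0.1823 tilt 0.21 q [0.501 0.771 1.668 0.    0.706 0.319] gap 0.0193 F [ 0.4 -1.   1.4] t 3.0
shift [ 0.0004 -0.0009 -0.001 ] turn 0.0033 alt -3.1383 rows 0.0
```

View pics/w3.png

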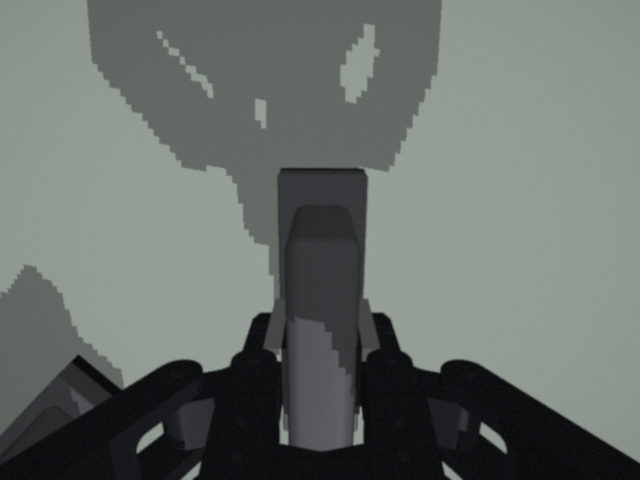

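step_arm(commands=[[-0.02,0,0,0],[-0.05,0,0,0],[-0.085,0,0,0],[-0.12,0,0,0],[-0.15,0,0,0],[-0.18,0,0,0],[-0.2,0,0,0],[-0.2,0,0,0]], grip_force=80)

```text
t: 3.72
tcp_pos: [0.4537, 0.3753, 0.2312]
tool_rot: [-0.064, 0.702, 0.065, 0.706]
force: [0.5, 0.2, -1.3]
finger_gap: 0.223
```

```bash
python3 - <<'E'
from h import *
goal(.5638,-.1089,.226,1.439)
E
```

```text
tcp [0.4537 0.3753 0.2312] az 0.1825 tilt 0.35 q [0.501 0.476 1.53  0.    1.129 0.319] gap 0.019 F [ 0.5  0.2 -1.3] t 3.72
shift [ 0.0043 -0.4962  0.0203] turn -1.2565 alt 1.8851 rows 11.9
```

step_arm(commands=[[0.0,-0.02,0,-0.06],[0,-0.06,0.002,-0.17],[0,-0.1,0.004,-0.28],[0,-0.14,0.006,-0.39],[0,-0.18,0.008,-0.5],[0,-0.22,0.01,-0.61],[0,-0.26,0.012,-0.72],[0.002,-0.29,0.012,-0.8]])

```text
t: 4.38
tcp_pos: [0.518, 0.0899, 0.2274]
tool_rot: [-0.335, 0.621, 0.335, 0.624]
force: [0.5, 0.4, -1.7]
finger_gap: 0.23
```

```bash
python3 - <<'E'
from h import *
goal(.5638,-.1089,.226,1.439)
E
```

```text
tcp [0.518  0.0899 0.2274] az 0.9868 tilt 0.26 q [-0.043  0.398  1.688  0.003  1.052 -1.031] gap 0.0197 F [ 0.5  0.4 -1.7] t 4.38
shift [ 0.001  -0.1478 -0.1406] turn -0.4522 alt 2.6894 rows 4.9
```

step_arm(commands=[[0,-0.028,-0.026,-0.09],[0,-0.056,-0.053,-0.18],[0,-0.084,-0.08,-0.27],[0,-0.112,-0.106,-0.36],[0,-0.135,-0.128,-0.42],[0,-0.148,-0.141,-0.452],[0,-0.148,-0.141,-0.452],[0,-0.148,-0.141,-0.452]])

```text
t: 5.05
tcp_pos: [0.5627, -0.11, 0.2252]
tool_rot: [-0.464, 0.531, 0.466, 0.534]
force: [-0.7, 0.0, -2.2]
finger_gap: 0.226
```

step_arm(commands=[[0,0,0,0],[0,0,0,0]])

```text
t: 5.22
tcp_pos: [0.5614, -0.1085, 0.224]
tool_rot: [-0.463, 0.532, 0.468, 0.533]
force: [-0.6, -0.1, -1.5]
finger_gap: 0.22
```

```bash
python3 - <<'E'
from h import *
from station import optics
goal(.5638,-.1089,.1434,1.439)
p=optics.camera_params("wrist");np.save("w4.npy",p,allow_pickle=True)
cv2.imwrite("pics/w4.png",optics.snapshot("wrist")[:,:,::-1])
cv2.imwrite("pics/s4.png",optics.snapshot("side")[:,:,::-1])
E
```

```text
tcp [ 0.5614 -0.1085  0.224 ] az 1.4365 tilt 0.37 q [-0.389  0.466  1.574  0.005  1.107 -1.828] gap 0.0188 F [-0.6 -0.1 -1.5] t 5.22
shift [ 0.0806 -0.0027 -0.0005] turn -0.0025 alt 3.1391 rows 1.9
```

View pics/w4.png

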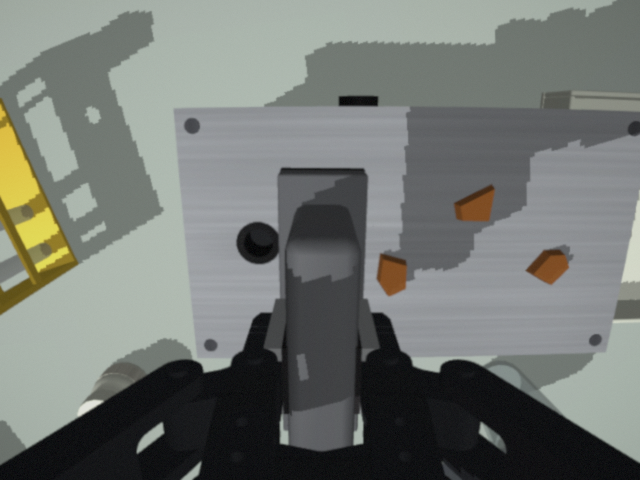

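View pics/s4.png

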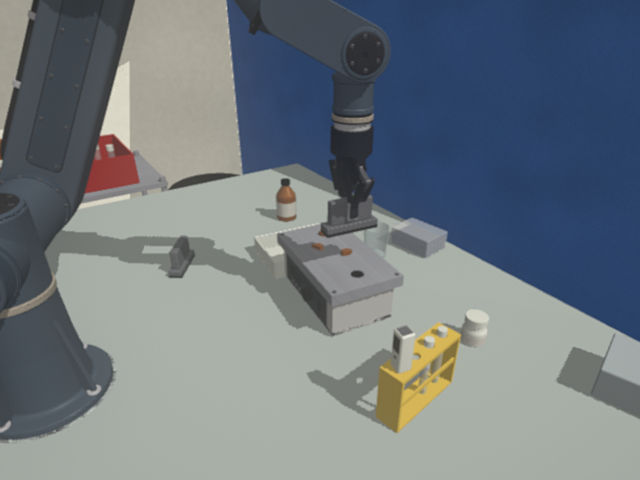

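The wrist view shows the hole at (258,243) and the chips at (392,275), (476,204) and (549,266). The lid screws are at (192,125), (210,345), (595,340) and (634,128).

```bash
python3 - <<'E'
from h import *
p=np.load("w4.npy",allow_pickle=True).item()
g=lambda u,z=.115: onz(p,u,z)[0][:2]
h=g((258,243)); s=[g(q) for q in((192,125),(210,345),(595,340),(634,128))]
yy=(s[2]+s[3]-s[0]-s[1]);psi=np.arctan2(-yy[0],yy[1]);u=np.array([-np.sin(psi),np.cos(psi)]);v=np.array([u[1],-u[0]])
print("hole",h,"psi",psi,"centre from screws",sum(s)/4,"port from centre",sum(s)/4-.095*u)
print("yaws",[np.arctan2(-(b-a)[0],(b-a)[1]) for a,b in((s[0],s[3]),(s[1],s[2]))])
im=cv2.imread("pics/w4.png");hsv=cv2.cvtColor(im,cv2.COLOR_BGR2HSV)
m=cv2.inRange(hsv,(3,140,60),(17,255,255));m[:,:350]=0
cs,_=cv2.findContours(m,cv2.RETR_EXTERNAL,cv2.CHAIN_APPROX_NONE)
for c in cs:
    if cv2.contourArea(c)<60: continue
    X=onz(p,c.reshape(-1,2).astype(float),.119)[:,:2]-h
    print("chip rel hole x",(X@v).min().round(4),(X@v).max().round(4),"y",(X@u).min().round(4),(X@u).max().round(4))
c=g((322,243),.115); print("hole+.04u",h+.04*u)
E
```

```text
hole [ 0.55824828 -0.14602398] psi -0.1308785192903708 centre from screws [ 0.57063265 -0.05183095] port from centre [ 0.55823465 -0.14601847]
yaws [np.float64(-0.13105827101696838), np.float64(-0.1306995013890129)]
chip rel hole x 0.0067 0.0324 y 0.0734 0.0903
chip rel hole x 0.0048 0.0255 y 0.1676 0.193
chip rel hole x -0.0354 -0.0149 y 0.1175 0.1398
hole+.04u [ 0.56346849 -0.10636607]
```

```bash
python3 - <<'E'
from h import *
goal(.5633,-.1075,.150,1.440)
E
```

```text
tcp [ 0.5621 -0.1085  0.2248] az 1.4373 tilt 0.3 q [-0.388  0.465  1.573  0.005  1.106 -1.828] gap 0.0195 F [ 0.8 -1.2 -1.8] t 5.32
shift [ 0.0748 -0.0012  0.0008] turn -0.0027 alt 3.1389 rows 1.8
```

step_arm(commands=[[0.015,-0.001,0.001,0],[0.035,-0.001,0.001,-0.003],[0.055,-0.001,0.001,-0.003],[0.068,-0.001,0.001,-0.003],[0.074,-0.001,0.001,-0.003],[0.074,-0.001,0.001,-0.003],[0.074,-0.001,0.001,-0.003]])

```text
t: 5.9
tcp_pos: [0.5634, -0.1068, 0.151]
tool_rot: [-0.465, 0.53, 0.468, 0.532]
force: [0.5, -0.6, -0.2]
finger_gap: 0.226
```

```bash
python3 - <<'E'
from h import *
goal(.5633,-.1075,.143,1.440)
E
```

```text
tcp [ 0.5634 -0.1068  0.151 ] az 1.4411 tilt 0.29 q [-0.385  0.564  1.639  0.006  0.942 -1.829] gap 0.0193 F [ 0.5 -0.6 -0.2] t 5.9
shift [ 0.008  -0.     -0.0007] turn 0.0011 alt -3.1405 rows 0.2
```

step_arm(commands=[[0.004,0,0,0],[0.007,0,0,0],[0.008,0,0,0],[0.008,0,0,0]])

```text
t: 6.23
tcp_pos: [0.5634, -0.1068, 0.1432]
tool_rot: [-0.465, 0.53, 0.468, 0.532]
force: [0.3, 0.5, -2.1]
finger_gap: 0.223
```

step_arm(commands=[[0.001,0,0,0],[0.0015,0,0,0],[0.0015,0,0,0]])

```text
t: 6.48
tcp_pos: [0.5634, -0.1068, 0.1417]
tool_rot: [-0.465, 0.53, 0.468, 0.532]
force: [0.3, -0.1, -2.0]
finger_gap: 0.225
```

```bash
python3 - <<'E'
from h import *
from station import optics
goal(.5633,-.1075,.143,1.440)
cv2.imwrite("pics/s5.png",cv2.resize(optics.snapshot("side")[170:300,260:410,::-1],None,fx=4,fy=4))
E
```

```text
tcp [ 0.5634 -0.1068  0.1417] az 1.441 tilt 0.29 q [-0.385  0.577  1.646  0.006  0.921 -1.829] gap 0.0192 F [ 0.3 -0.1 -2. ] t 6.48
shift [-0.0013  0.     -0.0007] turn 0.001 alt -3.1406 rows 0.0
```

View pics/s5.png

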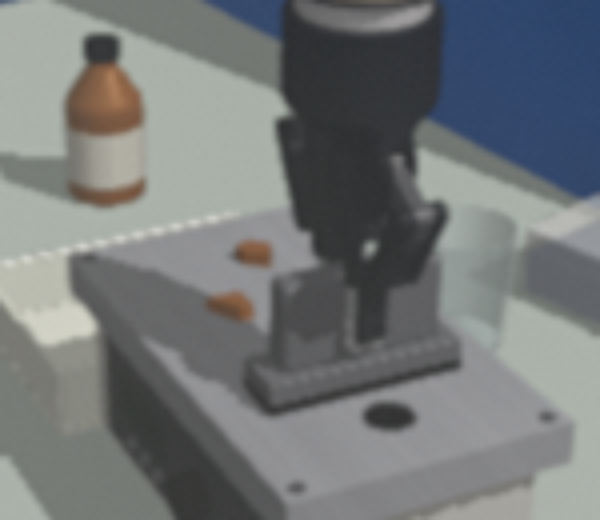

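step_arm(commands=[[-0.0008,0,0,0],[-0.0008,0,0.004,0],[-0.0008,0,0.011,0],[-0.0008,0,0.02,0],[-0.0008,0,0.03,0],[-0.0008,0,0.04,0],[-0.0008,0,0.05,0],[-0.0008,0,0.06,0]])

```text
t: 7.2
tcp_pos: [0.5712, -0.0459, 0.1428]
tool_rot: [-0.465, 0.53, 0.468, 0.532]
force: [0.5, 0.4, -1.7]
finger_gap: 0.223
```

```bash
python3 - <<'E'
from h import *
from station import optics
u=np.array([.1305,.9914]);h=np.array([.5582,-.1468])
t=h+.23*u+np.array([0,0.])
goal(t[0],t[1],.1425,1.440)
cv2.imwrite("pics/w6.png",optics.snapshot("wrist")[:,:,::-1])
E
```

```text
tcp [ 0.5712 -0.0459  0.1428] az 1.4417 tilt 0.29 q [-0.278  0.575  1.646  0.006  0.922 -1.723] gap 0.019 F [ 0.5  0.4 -1.7] t 7.2
shift [ 0.0009 -0.0005  0.1282] turn 0.0017 alt -3.1399 rows 3.1
```

View pics/w6.png

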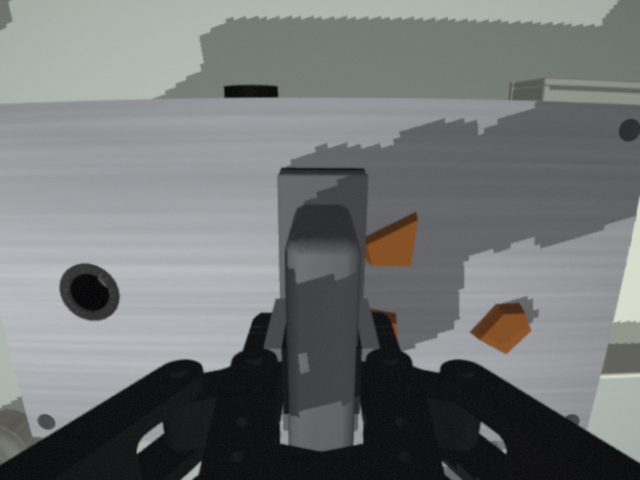

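Chips A (387,322) and B (392,243) ride against the sole face, and chip C is at (503,327). I continue the push.

step_arm(commands=[[0.0003,0,0.01,0],[0.0003,0,0.02,0],[0.0003,0,0.03,0],[0.0003,0,0.04,0],[0.0003,0,0.05,0],[0.0005,0,0.06,0],[0.0005,0,0.07,0],[0.0005,0,0.08,0]])

```text
t: 7.92
tcp_pos: [0.5815, 0.0363, 0.1428]
tool_rot: [-0.465, 0.53, 0.469, 0.532]
force: [0.2, 0.1, -0.9]
finger_gap: 0.224
```

```bash
python3 - <<'E'
from h import *
from station import optics
u=np.array([.1305,.9914]);h=np.array([.5582,-.1468])
t=h+.245*u
goal(t[0],t[1],.1425,1.440)
cv2.imwrite("pics/w7.png",optics.snapshot("wrist")[:,:,::-1])
E
```

```text
tcp [0.5815 0.0363 0.1428] az 1.4426 tilt 0.37 q [-0.133  0.586  1.622  0.008  0.935 -1.58 ] gap 0.0191 F [ 0.2  0.1 -0.9] t 7.92
shift [ 0.0007 -0.001   0.0604] turn 0.0026 alt -3.139 rows 1.4
```

View pics/w7.png

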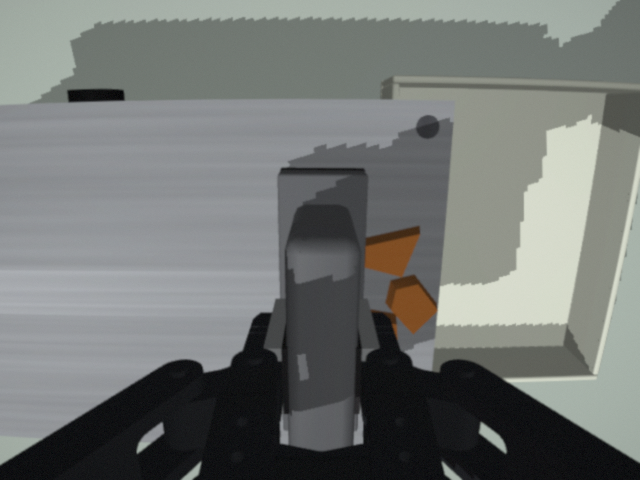

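step_arm(commands=[[0.0003,0,0.01,0],[0.0003,-0.0005,0.02,0],[0.0003,-0.001,0.03,0],[0.0003,-0.001,0.04,0],[0.0003,-0.001,0.05,0],[0.0003,-0.001,0.058,0],[0.0003,-0.001,0.063,0],[0.0003,-0.001,0.063,0]])

```text
t: 8.63
tcp_pos: [0.5906, 0.1017, 0.143]
tool_rot: [-0.465, 0.529, 0.47, 0.532]
force: [0.7, -0.4, -1.2]
finger_gap: 0.222
```

```bash
python3 - <<'E'
from h import *
from station import optics
goal(.59,.1,.1425,1.440)
a=optics.snapshot("wrist")[:,:,::-1];b=optics.snapshot("scene")[150:300,250:450,::-1]
cv2.imwrite("pics/w8.png",a);cv2.imwrite("pics/s8.png",cv2.resize(b,None,fx=4,fy=4))
E
```

```text
tcp [0.5906 0.1017 0.143 ] az 1.4449 tilt 0.46 q [-0.02   0.604  1.58   0.01   0.959 -1.47 ] gap 0.019 F [ 0.7 -0.4 -1.2] t 8.63
shift [ 0.0005  0.0004 -0.0018] turn 0.0049 alt -3.1367 rows 0.0
```

View pics/w8.png

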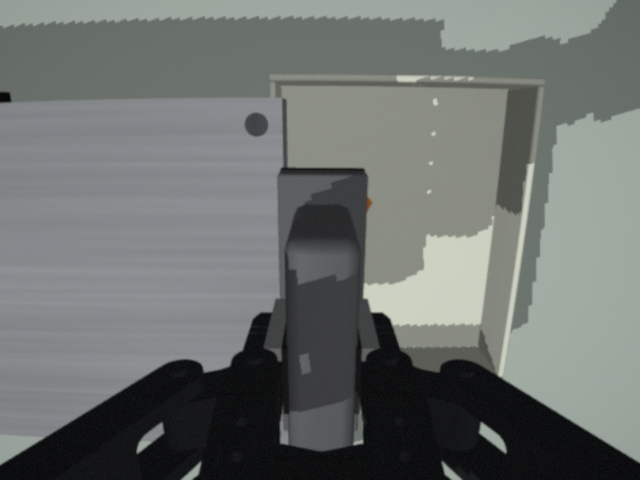

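View pics/s8.png

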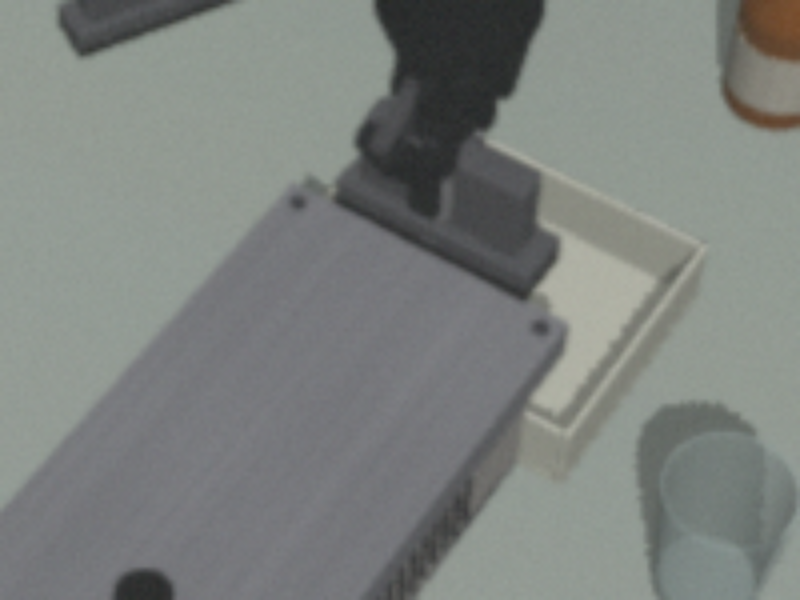

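step_arm(commands=[[-0.01,0,0,0],[-0.03,0,0,0],[-0.06,0,0,0],[-0.09,0,0,0],[-0.12,0,0,0],[-0.14,0,0,0],[-0.15,0,0,0],[-0.15,0,0,0]])

```text
t: 9.4
tcp_pos: [0.592, 0.0989, 0.2964]
tool_rot: [-0.467, 0.528, 0.468, 0.534]
force: [-0.2, 0.0, -0.8]
finger_gap: 0.223
```

```bash
python3 - <<'E'
from h import *
from station import optics
goal(.45,.36,.28,.18)
p=optics.camera_params("wrist");np.save("w9.npy",p,allow_pickle=True)
a=optics.snapshot("wrist")[:,:,::-1]
cv2.imwrite("pics/w9.png",a)
E
```

```text
tcp [0.592  0.0989 0.2964] az 1.4433 tilt 0.54 q [-0.024  0.425  1.423  0.008  1.288 -1.47 ] gap 0.019 F [-0.2  0.  -0.8] t 9.4
shift [0.0174 0.1742 0.2408] turn 1.2633 alt -1.8783 rows 10.1
```

View pics/w9.png

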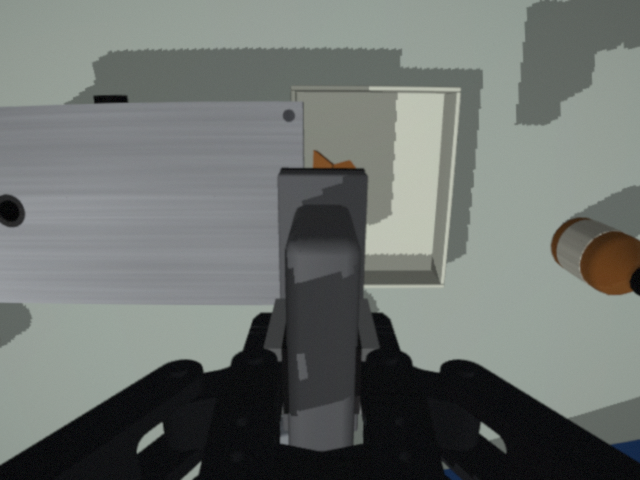

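Two chips are visible in the tray at (320,158) and (347,165). The third is hidden behind the block, so I'll look again on the way to the bench.

```bash
python3 - <<'E'
from h import *
goal(.45,.36,.25,1.44)
E
```

```text
tcp [0.5908 0.099  0.2941] az 1.4434 tilt 0.44 q [-0.024  0.427  1.426  0.008  1.287 -1.47 ] gap 0.0192 F [-1.  -0.3 -1.8] t 9.45
shift [0.0458 0.1729 0.2407] turn 0.0034 alt -3.1382 rows 7.2
```

step_arm(commands=[[0.004,0.015,0.02,0],[0.01,0.04,0.055,0],[0.016,0.065,0.09,0],[0.023,0.09,0.125,0],[0.03,0.115,0.16,0],[0.036,0.14,0.195,0],[0.042,0.16,0.225,0],[0.046,0.173,0.241,0]])

```text
t: 10.12
tcp_pos: [0.4462, 0.3626, 0.2468]
tool_rot: [-0.465, 0.53, 0.47, 0.531]
force: [0.7, -0.7, -2.1]
finger_gap: 0.225
```

```bash
python3 - <<'E'
from h import *
from station import optics
goal(.45,.36,.031,1.44)
b=optics.snapshot("scene")[:,:,::-1]
cv2.imwrite("pics/s10f.png",b)
cv2.imwrite("pics/s10.png",cv2.resize(b[150:300,250:450],None,fx=4,fy=4,interpolation=cv2.INTER_CUBIC))
E
```

```text
tcp [0.4462 0.3626 0.2468] az 1.4453 tilt 0.42 q [ 0.484  0.442  1.544  0.008  1.157 -0.964] gap 0.0192 F [ 0.7 -0.7 -2.1] t 10.12
shift [ 0.2158 -0.0051 -0.0033] turn 0.0053 alt -3.1362 rows 5.2
```

View pics/s10.png

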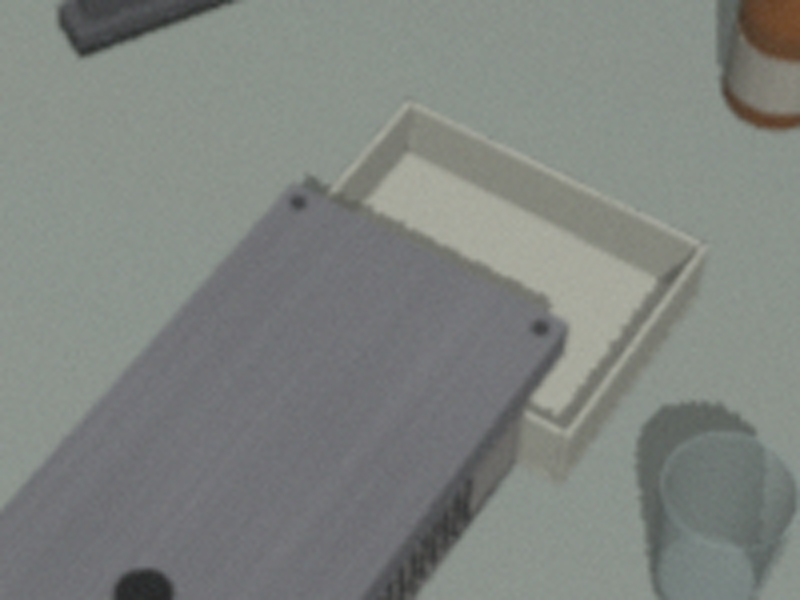

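View pics/s10f.png

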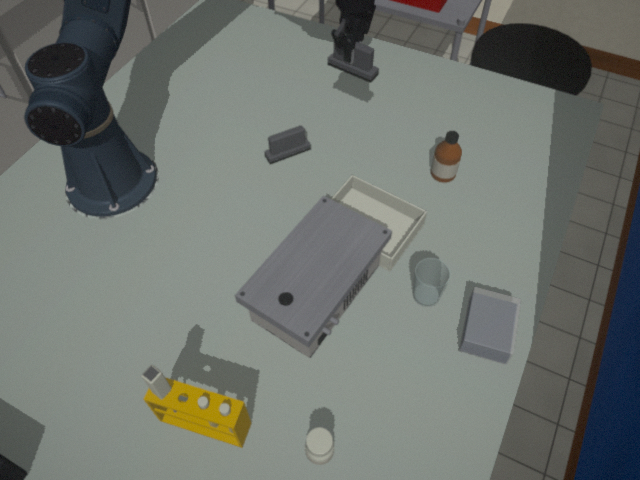

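The lid is clear, but its edge hides the near part of the tray from the scene camera. I check with the wrist camera.

```bash
python3 - <<'E'
from h import *
from station import optics
goal(.45,.36,.031,1.44)
p=optics.camera_params("wrist");np.save("w11.npy",p,allow_pickle=True)
b=optics.snapshot("wrist")[:,:,::-1]
cv2.imwrite("pics/w11.png",b)
E
```

```text
tcp [0.4435 0.3649 0.246 ] az 1.4477 tilt 0.61 q [ 0.489  0.442  1.545  0.011  1.157 -0.964] gap 0.0194 F [-2.4  2.1 -2. ] t 10.17
shift [ 0.2149 -0.0088 -0.0056] turn 0.0077 alt -3.1339 rows 5.2
```

View pics/w11.png

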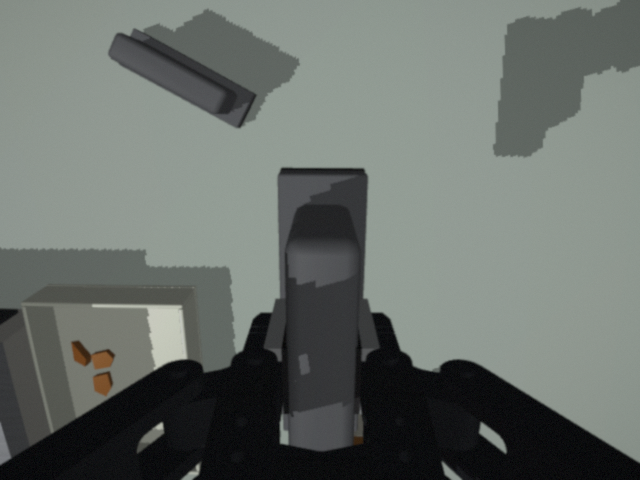

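All three chips lie flat in the tray, at (81,352), (103,358) and (103,383). Now I set the block down.

step_arm(commands=[[0.02,-0.005,-0.003,0],[0.05,-0.007,-0.005,0],[0.085,-0.008,-0.005,0],[0.12,-0.008,-0.005,0],[0.15,-0.008,-0.005,0],[0.18,-0.008,-0.005,0],[0.2,-0.008,-0.005,0],[0.208,-0.008,-0.005,0]])

```text
t: 10.88
tcp_pos: [0.4489, 0.355, 0.0338]
tool_rot: [-0.465, 0.533, 0.472, 0.526]
force: [-0.6, -0.1, -1.4]
finger_gap: 0.221
```

step_arm(commands=[[0,0,0,0],[0,0,0,0]])

```text
t: 11.05
tcp_pos: [0.4482, 0.3538, 0.0327]
tool_rot: [-0.464, 0.535, 0.472, 0.525]
force: [-0.1, 0.1, -1.6]
finger_gap: 0.226
```

```bash
python3 - <<'E'
from h import *
goal(.45,.36,.0265,1.44)
E
```

```text
tcp [0.4482 0.3538 0.0327] az 1.4468 tilt 0.96 q [ 0.469  0.752  1.696  0.01   0.709 -0.985] gap 0.0193 F [-0.1  0.1 -1.6] t 11.05
shift [ 0.0062 -0.0012  0.0064] turn 0.0068 alt -3.1348 rows 0.2
```

step_arm(commands=[[0.003,0,0,0],[0.005,0,0,0],[0.0062,0,0,0],[0.007,0,0,0],[0.007,0,0,0]])

```text
t: 11.47
tcp_pos: [0.4486, 0.3541, 0.0272]
tool_rot: [-0.465, 0.534, 0.471, 0.526]
force: [-0.9, -1.3, 2.5]
finger_gap: 0.221
```

step_arm(commands=[[0,0,0,0],[0,0,0,0],[0,0,0,0],[0,0,0,0],[0,0,0,0],[0,0,0,0]], jaw=0.0854)

```text
t: 11.97
tcp_pos: [0.4486, 0.3541, 0.027]
tool_rot: [-0.465, 0.534, 0.471, 0.526]
force: [0.3, 0.3, 0.7]
finger_gap: 0.996
```

```bash
python3 - <<'E'
from h import *
goal(.45,.36,.25,1.44)
E
```

```text
tcp [0.4486 0.3541 0.027 ] az 1.4471 tilt 0.85 q [ 0.469  0.762  1.698  0.01   0.695 -0.985] gap 0.0851 F [0.3 0.3 0.7] t 11.97
shift [-0.223   0.0026  0.0056] turn 0.0071 alt -3.1345 rows 5.3
```

step_arm(commands=[[-0.02,0,0,0],[-0.055,0,0,0],[-0.095,0,0,0],[-0.135,0,0,0],[-0.175,0,0,0],[-0.215,0,0,0],[-0.245,0,0,0],[-0.26,0,0,0]])

```text
t: 12.63
tcp_pos: [0.4541, 0.3551, 0.292]
tool_rot: [-0.466, 0.531, 0.471, 0.529]
force: [0.8, -0.6, -0.5]
finger_gap: 1.002
```

step_arm(commands=[[0,0,0,0],[0,0,0,0]])

```text
t: 12.8
tcp_pos: [0.4546, 0.3554, 0.2933]
tool_rot: [-0.466, 0.53, 0.471, 0.53]
force: [-0.1, 0.3, 0.1]
finger_gap: 1.0
```

```bash
python3 - <<'E'
from h import *
from station import optics
cv2.imwrite("pics/w12.png",optics.snapshot("wrist")[:,:,::-1])
goal(.461,-.381,.32,.8)
E
```

```text
tcp [0.4537 0.3549 0.2916] az 1.4473 tilt 0.48 q [ 0.467  0.398  1.482  0.007  1.267 -0.983] gap 0.0854 F [-0.5 -0.3 -0.1] t 12.85
shift [-0.0308 -0.0976 -0.7294] turn 0.6473 alt -2.4943 rows 17.7
```

View pics/w12.png

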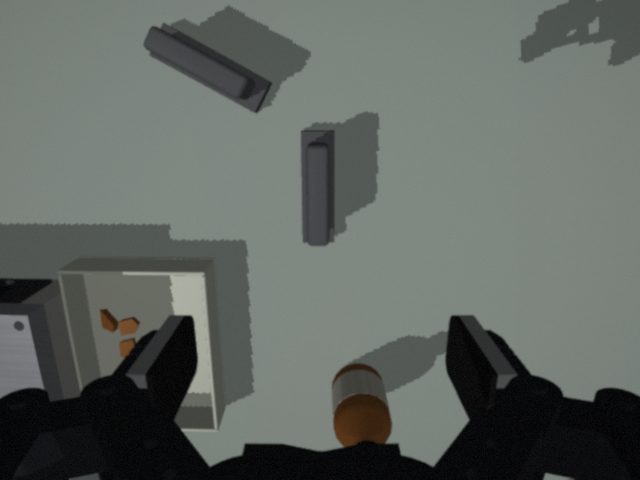

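The block stands released on the bench at (318,187), clear of the tray, and all three chips are in the tray. Next I go to the thermometer.

step_arm(commands=[[0,-0.002,-0.02,0.02],[-0.002,-0.006,-0.055,0.05],[-0.004,-0.012,-0.095,0.09],[-0.006,-0.018,-0.135,0.13],[-0.008,-0.024,-0.175,0.17],[-0.01,-0.03,-0.215,0.21],[-0.012,-0.036,-0.255,0.24],[-0.014,-0.04,-0.295,0.27]])

```text
t: 13.52
tcp_pos: [0.4557, 0.0555, 0.3024]
tool_rot: [-0.389, 0.591, 0.396, 0.585]
force: [1.0, 0.1, -0.8]
finger_gap: 0.999
```

```bash
python3 - <<'E'
from h import *
goal(.461,-.381,.32,.8)
E
```

```text
tcp [0.4557 0.0555 0.3024] az 1.176 tilt 0.75 q [-0.124  0.216  1.729  0.002  1.209 -1.301] gap 0.0854 F [ 1.   0.1 -0.8] t 13.52
shift [-0.0193 -0.1725 -0.4009] turn 0.376 alt -2.7656 rows 10.5
```

step_arm(commands=[[-0.002,-0.016,-0.036,0.04],[-0.004,-0.032,-0.073,0.08],[-0.006,-0.048,-0.11,0.12],[-0.008,-0.064,-0.147,0.16],[-0.01,-0.08,-0.184,0.2],[-0.012,-0.095,-0.221,0.24],[-0.014,-0.11,-0.258,0.27],[-0.016,-0.126,-0.295,0.3]])

```text
t: 14.18
tcp_pos: [0.4572, -0.2664, 0.3146]
tool_rot: [-0.294, 0.645, 0.304, 0.636]
force: [1.0, -0.4, 0.1]
finger_gap: 1.002
```

```bash
python3 - <<'E'
from h import *
goal(.461,-.381,.32,.8)
E
```

```text
tcp [ 0.4572 -0.2664  0.3146] az 0.8741 tilt 1.05 q [-0.736  0.313  1.551 -0.006  1.295 -1.608] gap 0.0856 F [ 1.  -0.4  0.1] t 14.18
shift [-0.0064 -0.0763 -0.0855] turn 0.0741 alt -3.0675 rows 2.8
```

step_arm(commands=[[-0.002,-0.024,-0.026,0.03],[-0.003,-0.045,-0.05,0.06],[-0.003,-0.062,-0.07,0.074],[-0.003,-0.073,-0.081,0.074],[-0.003,-0.0763,-0.0855,0.074],[-0.003,-0.0763,-0.0855,0.074],[-0.003,-0.0763,-0.0855,0.074],[-0.003,-0.0763,-0.0855,0.074]])

```text
t: 14.85
tcp_pos: [0.4607, -0.3792, 0.3158]
tool_rot: [-0.27, 0.656, 0.281, 0.647]
force: [0.0, -0.3, 0.1]
finger_gap: 1.0
```

```bash
python3 - <<'E'
from h import *
from station import optics
goal(.461,-.381,.32,.8)
p=optics.camera_params("wrist");np.save("w13.npy",p,allow_pickle=True)
cv2.imwrite("pics/w13.png",optics.snapshot("wrist")[:,:,::-1])
E
```

```text
tcp [ 0.4607 -0.3792  0.3158] az 0.8012 tilt 1.18 q [-0.872  0.414  1.385 -0.008  1.361 -1.672] gap 0.0854 F [ 0.  -0.3  0.1] t 14.85
shift [-0.0042 -0.0014 -0.0011] turn 0.0012 alt -3.1404 rows 0.1
```

View pics/w13.png

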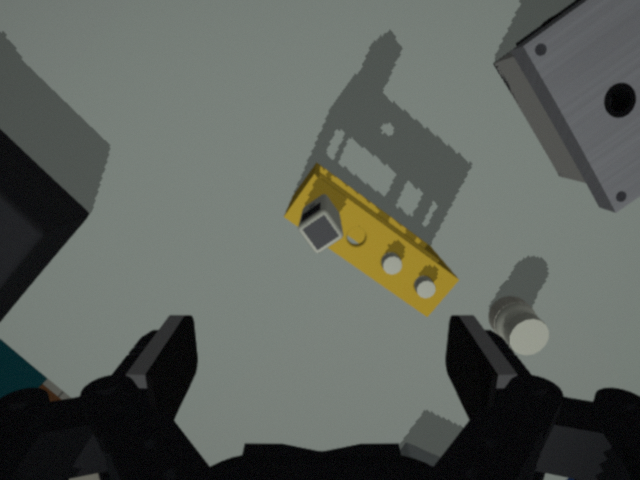

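```bash
python3 - <<'E'
from h import *
im=cv2.imread("pics/w13.png"); c=im[190:260,290:370]
cv2.imwrite("pics/c13.png",cv2.resize(c,None,fx=8,fy=8,interpolation=cv2.INTER_CUBIC))
M=R.from_quat(telemetry.sense()["tool_rot"]).as_matrix();print(M.round(4))
E
```

```text
[[-0.0174 -0.7182  0.6957]
 [ 0.0091  0.6956  0.7184]
 [-0.9998  0.0188 -0.0056]]
```

View pics/c13.png

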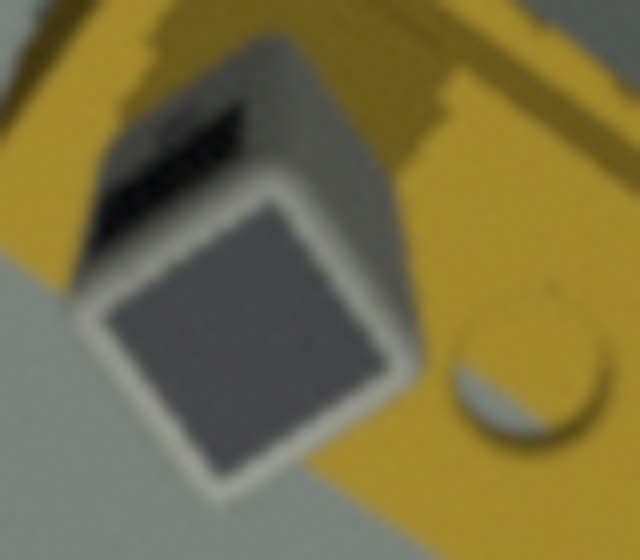

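The handle's top square has outer corners at crop (278,170), (422,362), (218,502) and (72,302), so its centre is at about (321,231) in the picture.

```bash
python3 - <<'E'
from h import *
from station import optics
p=np.load("w13.npy",allow_pickle=True).item();S=optics.camera_params("scene");D=optics.camera_params("side")
f=lambda x,y:((x+.5)/8+290-.5,(y+.5)/8+190-.5)
for C in (((278,170),(422,362),(218,502),(72,302)),((272,200),(390,368),(222,478),(105,318))):
    X=np.array([onz(p,f(*c),.178)[0][:2] for c in C]); print(X.mean(0))
    e=[X[(i+1)%4]-X[i] for i in range(4)]; print([np.linalg.norm(v).round(4) for v in e],[(np.degrees(np.arctan2(v[1],v[0]))%90).round(1) for v in e])
c2=lambda x,y:((x+.5)/3.6+130-.5,(y+.5)/3.6+350-.5);c4=lambda x,y:((x+.5)/4+360-.5,(y+.5)/4+300-.5)
print(tri([(p,f(248,335)),(S,c2(79,82)),(D,c4(178,121))]))
# caps and rack hole
for q in((392,264),(426,288)):print(onz(p,q,.12)[0])
print(onz(p,f(535,368),.108)[0])
E
```

```text
[ 0.45983453 -0.38022341]
[np.float64(0.0205), np.float64(0.0212), np.float64(0.0214), np.float64(0.0207)] [np.float64(82.4), np.float64(81.6), np.float64(80.8), np.float64(79.1)]
[ 0.46023625 -0.38064187]
[np.float64(0.0176), np.float64(0.0172), np.float64(0.0171), np.float64(0.0173)] [np.float64(80.5), np.float64(80.3), np.float64(80.9), np.float64(81.8)]
(array([ 0.46026606, -0.38028079,  0.17977987]), [np.float64(0.0008124505489291859), np.float64(0.0006085913274852351), np.float64(0.0005970552851702906)])
[ 0.53142088 -0.36739815  0.12      ]
[ 0.56760964 -0.36081744  0.12      ]
[ 0.49587298 -0.3735926   0.108     ]
```

```bash
python3 - <<'E'
from h import *
goal(.4601,-.3803,.26,-.157)
E
```

```text
tcp [ 0.4609 -0.3793  0.3163] az 0.8014 tilt 1.13 q [-0.872  0.414  1.385 -0.008  1.361 -1.672] gap 0.0854 F [-0.1 -0.8  0.1] t 14.9
shift [ 0.0562 -0.0012 -0.001 ] turn 0.9584 alt -2.1831 rows 7.7
```

step_arm(commands=[[0.005,0,0,0.09],[0.015,-0.001,-0.001,0.21],[0.025,-0.001,-0.001,0.33],[0.035,-0.001,-0.001,0.45],[0.045,-0.001,-0.001,0.57],[0.05,-0.001,-0.001,0.69],[0.055,-0.001,-0.001,0.8],[0.056,-0.001,-0.001,0.88]])

```text
t: 15.57
tcp_pos: [0.4597, -0.3783, 0.2595]
tool_rot: [0.032, 0.713, -0.025, 0.7]
force: [0.2, 0.7, -0.5]
finger_gap: 1.0
```

step_arm(commands=[[0,0,0,0.05],[0,0,0,0.078],[0,0,0,0.078],[0,0,0,0.078],[0,0,0,0.078]])

```text
t: 15.98
tcp_pos: [0.4599, -0.3776, 0.2599]
tool_rot: [0.059, 0.712, -0.053, 0.698]
force: [0.3, 0.3, 0.2]
finger_gap: 1.0
```

```bash
python3 - <<'E'
from h import *
from station import optics
goal(.4601,-.3803,.2,-.157)
p=optics.camera_params("wrist");np.save("w14.npy",p,allow_pickle=True)
im=optics.snapshot("wrist")[:,:,::-1]
cv2.imwrite("pics/w14.png",im)
E
```

```text
tcp [ 0.4599 -0.3776  0.2599] az -0.1583 tilt 1.21 q [-0.871  0.465  1.462 -0.008  1.235 -0.71 ] gap 0.0854 F [0.3 0.3 0.2] t 15.98
shift [ 0.0598 -0.0031  0.0018] turn -0.0013 alt 3.1403 rows 1.4
```

View pics/w14.png

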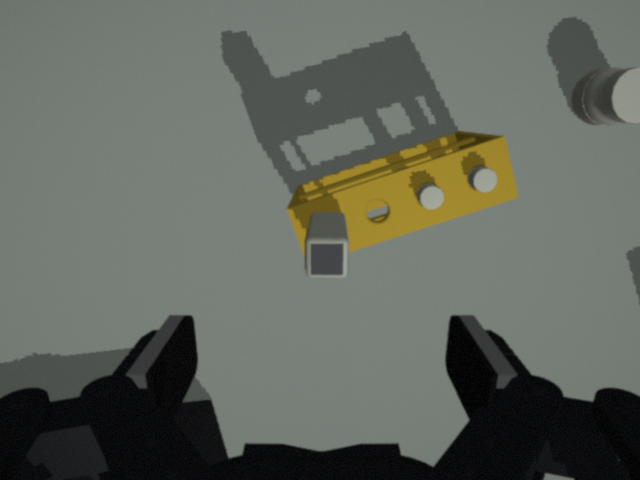

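The handle's square, centred at (327,260), is aligned with the jaws. I use this second wrist view for its position and height.

```bash
python3 - <<'E'
from h import *
p=np.load("w14.npy",allow_pickle=True).item();q=np.load("w13.npy",allow_pickle=True).item()
im=cv2.imread("pics/w14.png");c=im[200:290,290:370]
cv2.imwrite("pics/c14.png",cv2.resize(c,None,fx=7,fy=7,interpolation=cv2.INTER_CUBIC))
print(onz(p,(326.5,260),.178),tri([(p,(326.5,260)),(q,(320.6,231.5))]))
M=R.from_quat(telemetry.sense()["tool_rot"]).as_matrix();print(M.round(4))
E
```

```text
[[ 0.46002228 -0.38126213  0.178     ]] (array([ 0.45988162, -0.38030283,  0.17962558]), [np.float64(0.00046520784357959467), np.float64(0.00046520784357945193)])
[[-0.0184  0.1582  0.9872]
 [ 0.0105  0.9874 -0.158 ]
 [-0.9998  0.0074 -0.0198]]
```

View pics/c14.png

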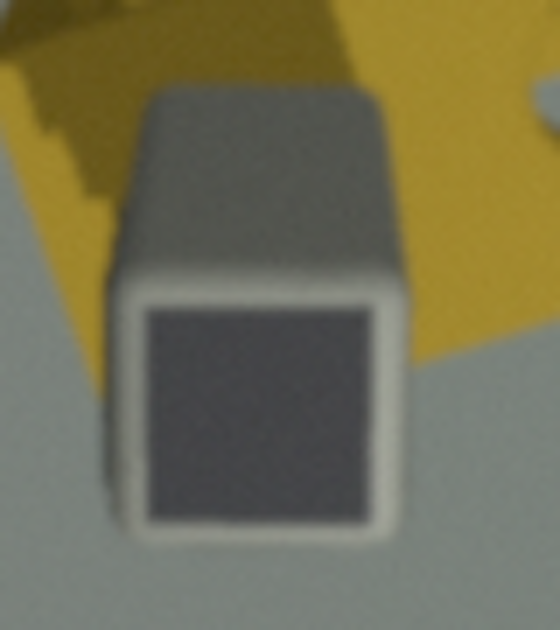

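```bash
python3 - <<'E'
from h import *
goal(.4600,-.3806,.128,-.157)
E
```

```text
tcp [ 0.4599 -0.3778  0.2598] az -0.1587 tilt 1.21 q [-0.872  0.465  1.462 -0.008  1.235 -0.71 ] gap 0.0855 F [ 0.7 -0.1 -0.3] t 16.03
shift [ 0.1318 -0.0037  0.0032] turn -0.0017 alt 3.1399 rows 3.2
```

step_arm(commands=[[0.005,-0.003,0.003,0],[0.025,-0.0037,0.0032,-0.002],[0.05,-0.0037,0.0032,-0.002],[0.075,-0.0037,0.0032,-0.002],[0.1,-0.0037,0.0032,-0.002],[0.12,-0.0037,0.0032,-0.002],[0.129,-0.0037,0.0032,-0.002],[0.13,-0.0037,0.0032,-0.002]])

```text
t: 16.7
tcp_pos: [0.4591, -0.3796, 0.1273]
tool_rot: [0.06, 0.713, -0.051, 0.697]
force: [-0.6, -0.0, 0.3]
finger_gap: 1.0
```

step_arm(commands=[[0.0,0,0,0],[0,0,0,0],[0,0,0,0]])

```text
t: 16.95
tcp_pos: [0.4598, -0.3804, 0.1286]
tool_rot: [0.059, 0.712, -0.052, 0.698]
force: [0.1, 0.3, -0.7]
finger_gap: 0.999
```

```bash
python3 - <<'E'
from h import *
from station import optics
goal(.4600,-.3806,.128,-.157)
cv2.imwrite("pics/w15.png",optics.snapshot("wrist")[:,:,::-1])
E
```

```text
tcp [ 0.4598 -0.3804  0.1286] az -0.1565 tilt 1.33 q [-0.875  0.629  1.578 -0.009  0.957 -0.713] gap 0.0853 F [ 0.1  0.3 -0.7] t 16.95
shift [ 0.0006 -0.0002  0.0003] turn 0.0005 alt -3.1411 rows 0.0
```

View pics/w15.png

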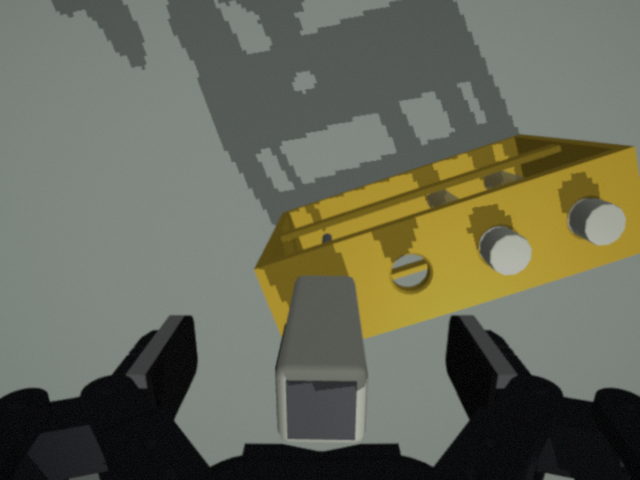

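The handle is centred between the fingers at x≈321. I close.

step_arm(commands=[[0,0,0,0],[0,0,0,0],[0,0,0,0],[0,0,0,0],[0,0,0,0],[0,0,0,0],[0,0,0,0],[0,0,0,0]], jaw=0.0, grip_force=50)

```text
t: 17.67
tcp_pos: [0.4602, -0.3807, 0.1289]
tool_rot: [0.059, 0.712, -0.052, 0.698]
force: [0.3, -0.2, 2.1]
finger_gap: 0.276
```

step_arm(commands=[[-0.01,0,0,0],[-0.025,0,0,0],[-0.045,0,0,0],[-0.065,0,0,0],[-0.085,0,0,0],[-0.1,0,0,0],[-0.11,0,0,0],[-0.115,0,0,0]])

```text
t: 18.33
tcp_pos: [0.4626, -0.3823, 0.2457]
tool_rot: [0.058, 0.711, -0.052, 0.698]
force: [-0.0, -0.0, -0.2]
finger_gap: 0.278
```

step_arm(commands=[[-0.01,0,0,0],[-0.02,0,0,0],[-0.02,0,0,0],[-0.02,0,0,0]])

```text
t: 18.67
tcp_pos: [0.463, -0.3826, 0.2661]
tool_rot: [0.058, 0.711, -0.053, 0.699]
force: [-0.3, 0.3, -2.0]
finger_gap: 0.279
```

```bash
python3 - <<'E'
from h import *
from station import optics
goal(.5582,-.1468,.27,-.157)
cv2.imwrite("pics/s16.png",optics.snapshot("side")[:,:,::-1])
cv2.imwrite("pics/sc16.png",optics.snapshot("scene")[:,:,::-1])
cv2.imwrite("pics/w16.png",optics.snapshot("wrist")[:,:,::-1])
E
```

```text
tcp [ 0.463  -0.3826  0.2661] az -0.1567 tilt 1.11 q [-0.873  0.465  1.442 -0.008  1.252 -0.714] gap 0.0239 F [-0.3  0.3 -2. ] t 18.67
shift [-0.0035  0.2478  0.0571] turn 0.0003 alt -3.1412 rows 6.1
```

View pics/s16.png

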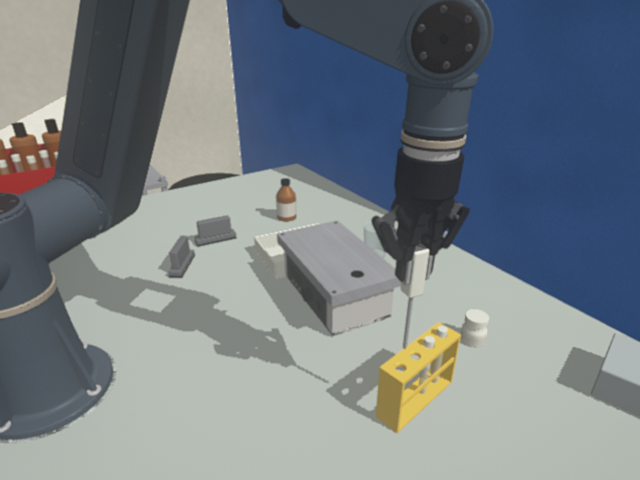

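View pics/w16.png

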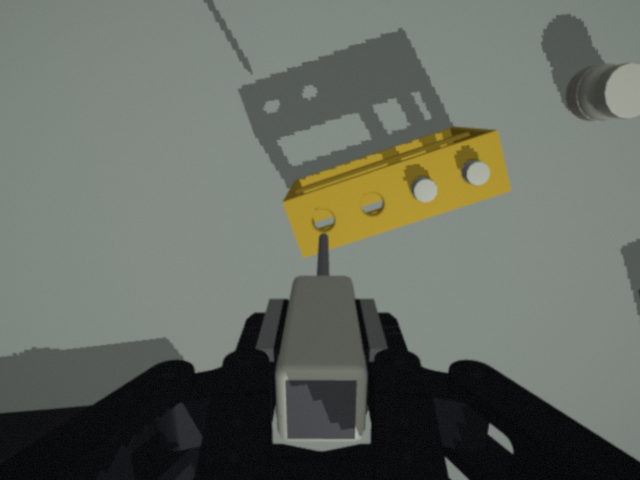

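The thermometer is held. The wrist camera sees the stem tip at (324,238), clear of the rack.

```bash
python3 - <<'E'
from h import *
from station import optics
p=optics.camera_params("wrist"); s=telemetry.sense()
im=cv2.imread("pics/w16.png");cv2.imwrite("pics/c16.png",cv2.resize(im[210:300,270:380],None,fx=6,fy=6,interpolation=cv2.INTER_CUBIC))
zt=s["tcp_pos"][2]-.1209
t=onz(p,(324,236),zt)[0];M=R.from_quat(s["tool_rot"]).as_matrix()
print("tip",t,"tool frame",M.T@(t-s["tcp_pos"]),"off",t-s["tcp_pos"])
goal(.5582,-.1468,.29,-.157)
E
```

```text
tip [ 0.46118672 -0.38252446  0.14397995] tool frame [ 0.12089193 -0.00162721  0.0011704 ] off [-0.0013598  -0.00046537 -0.1209    ]
tcp [ 0.4625 -0.3821  0.2649] az -0.1567 tilt 1.24 q [-0.873  0.467  1.443 -0.008  1.252 -0.714] gap 0.0236 F [ 0.1  0.4 -1. ] t 18.82
shift [-0.0243  0.2475  0.0573] turn 0.0003 alt -3.1412 rows 6.1
```

View pics/c16.png

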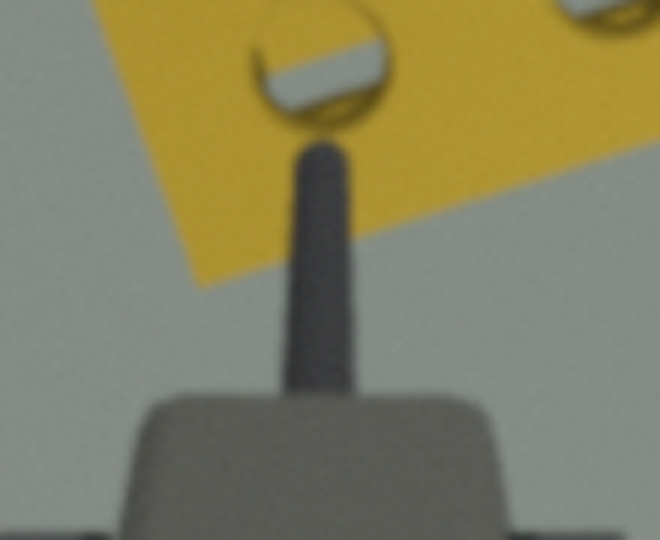

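step_arm(commands=[[-0.012,0.008,0.002,0],[-0.024,0.03,0.007,0],[-0.0243,0.06,0.014,0],[-0.0243,0.095,0.022,0],[-0.0243,0.13,0.03,0],[-0.0243,0.165,0.038,0],[-0.0243,0.195,0.045,0],[-0.0243,0.22,0.05,0]])

```text
t: 19.48
tcp_pos: [0.5474, -0.1698, 0.2904]
tool_rot: [0.059, 0.712, -0.051, 0.698]
force: [0.5, -0.3, -0.3]
finger_gap: 0.278
```

step_arm(commands=[[0,0.01,0.003,0],[0,0.015,0.005,0],[0,0.018,0.006,0],[0,0.018,0.006,0],[0,0.018,0.006,0]])

```text
t: 19.9
tcp_pos: [0.5558, -0.1542, 0.2904]
tool_rot: [0.059, 0.712, -0.052, 0.698]
force: [-0.2, -0.5, -1.2]
finger_gap: 0.273
```

```bash
python3 - <<'E'
from h import *
from station import optics
goal(.5596,-.1463,.266,-.157)
p=optics.camera_params("wrist");np.save("w17.npy",p,allow_pickle=True)
cv2.imwrite("pics/w17.png",optics.snapshot("wrist")[:,:,::-1])
E
```

```text
tcp [ 0.5558 -0.1542  0.2904] az -0.1565 tilt 1.26 q [-0.465  0.408  1.469  0.002  1.287 -0.309] gap 0.0233 F [-0.2 -0.5 -1.2] t 19.9
shift [0.0244 0.0081 0.003 ] turn 0.0005 alt -3.141 rows 0.6
```

View pics/w17.png

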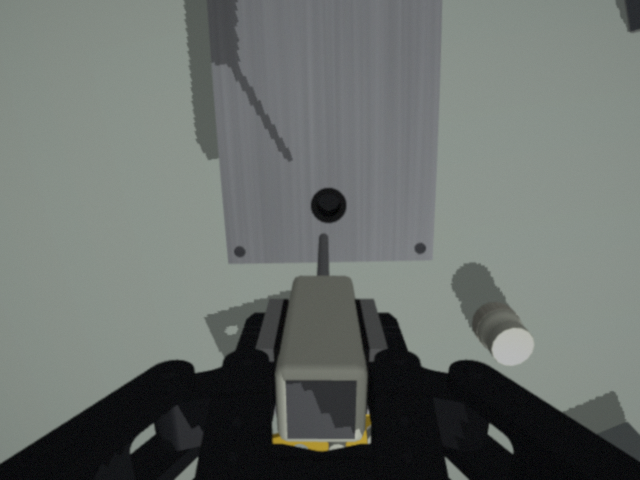

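The hole is at about (329,205) and the stem tip at (323.5,237). I fit the hole rim accurately.

```bash
cat > hole.py <<'E'
from h import *
from station import optics
def run(tag,tipuv=(323.3,236.5),zoff=.1209,fresh=True):
    if fresh:
        s=telemetry.sense();p=optics.camera_params("wrist");im=optics.snapshot("wrist")[:,:,::-1].copy()
        cv2.imwrite(f"pics/{tag}.png",im)
    g=cv2.cvtColor(im,cv2.COLOR_BGR2GRAY)
    return s,p,im,g
E
python3 - <<'E'
from h import *
p=np.load("w17.npy",allow_pickle=True).item()
im=cv2.imread("pics/w17.png");g=cv2.cvtColor(im,cv2.COLOR_BGR2GRAY)
m=(g<60).astype(np.uint8)*255;m[:150]=0;m[232:]=0;m[:,:290]=0;m[:,370:]=0
cs,_=cv2.findContours(m,cv2.RETR_EXTERNAL,cv2.CHAIN_APPROX_NONE);c=max(cs,key=cv2.contourArea)
X=onz(p,c.reshape(-1,2).astype(float),.115)
(a,b),r=cv2.minEnclosingCircle(X[:,:2].astype(np.float32)*1000)
e=cv2.fitEllipse(c);print("ellipse",e,"circ",a,b,r,onz(p,e[0],.115))
for q in((239.5,251.5),(420.5,248)):print(onz(p,q,.115))
t=onz(p,(323.3,236.5),.2904-.1209)[0];print("tip",t)
c=im[190:300,270:390];cv2.imwrite("pics/c17.png",cv2.resize(c,None,fx=5,fy=5,interpolation=cv2.INTER_CUBIC))
E
```

```text
ellipse ((328.1047668457031, 204.93338012695312), (33.681461334228516, 34.05390548706055), 85.32830810546875) circ 558.1185302734375 -146.03363037109375 13.137048721313477 [[ 0.55818739 -0.14590804  0.115     ]]
[[ 0.48434036 -0.17185158  0.115     ]]
[[ 0.62362727 -0.19003446  0.115     ]]
tip [ 0.55397786 -0.1548271   0.1695    ]
```

View pics/c17.png

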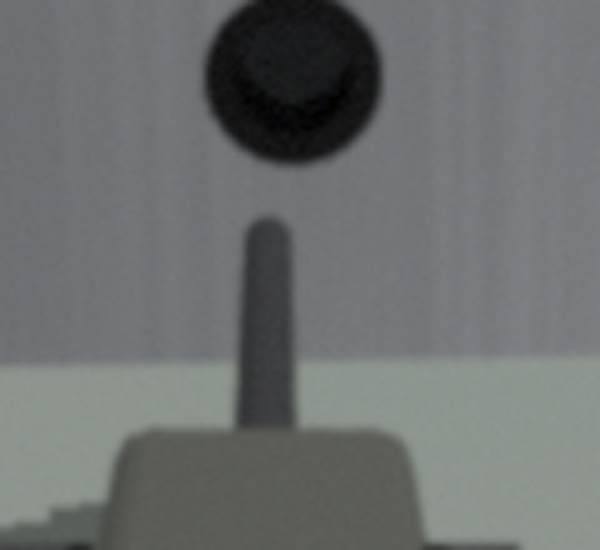

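```bash
python3 - <<'E'
from h import *
goal(.5600,-.1454,.246,-.157)
E
```

```text
tcp [ 0.5558 -0.1543  0.2904] az -0.1569 tilt 1.27 q [-0.465  0.408  1.469  0.002  1.287 -0.309] gap 0.0238 F [ 0.2  0.1 -0.8] t 19.95
shift [0.0444 0.0091 0.0037] turn 0.0001 alt -3.1414 rows 1.1
```

step_arm(commands=[[0.004,0.003,0.001,0],[0.012,0.006,0.0025,0],[0.022,0.009,0.0037,0],[0.032,0.0091,0.0037,0],[0.04,0.0091,0.0037,0],[0.044,0.0091,0.0037,0],[0.0444,0.0091,0.0037,0],[0.0444,0.0091,0.0037,0]])

```text
t: 20.62
tcp_pos: [0.5599, -0.1453, 0.2455]
tool_rot: [0.059, 0.712, -0.052, 0.698]
force: [-0.1, 0.9, -0.5]
finger_gap: 0.279
```

step_arm(commands=[[0,0,0,0],[0,0,0,0]])

```text
t: 20.78
tcp_pos: [0.5602, -0.1455, 0.2459]
tool_rot: [0.059, 0.712, -0.052, 0.698]
force: [-0.0, -0.3, -0.8]
finger_gap: 0.276
```

```bash
python3 - <<'E'
from h import *
from station import optics
goal(.5600,-.1454,.246,-.157)
p=optics.camera_params("wrist");np.save("w18.npy",p,allow_pickle=True)
im=optics.snapshot("wrist")[:,:,::-1];cv2.imwrite("pics/w18.png",im)
a=optics.snapshot("side")[:,:,::-1];b=optics.snapshot("scene")[:,:,::-1];cv2.imwrite("pics/sd18.png",a);cv2.imwrite("pics/sc18.png",b)
f=lambda c,k:cv2.resize(c,None,fx=k,fy=k,interpolation=cv2.INTER_CUBIC)
x=np.hstack([f(a[200:290,320:400],5),f(b[260:320,250:320],7)[:450]]) if False else None
cv2.imwrite("pics/c18a.png",f(a[190:300,310:410],5));cv2.imwrite("pics/c18b.png",f(b[250:330,240:340],6));cv2.imwrite("pics/c18w.png",f(im[190:290,270:380],5))
E
```

```text
tcp [ 0.5602 -0.1455  0.2459] az -0.1568 tilt 1.26 q [-0.448  0.457  1.519  0.002  1.187 -0.292] gap 0.0236 F [-0.  -0.3 -0.8] t 20.78
shift [-0.0001  0.0001 -0.0002] turn 0.0002 alt -3.1414 rows 0.0
```

View pics/c18a.png

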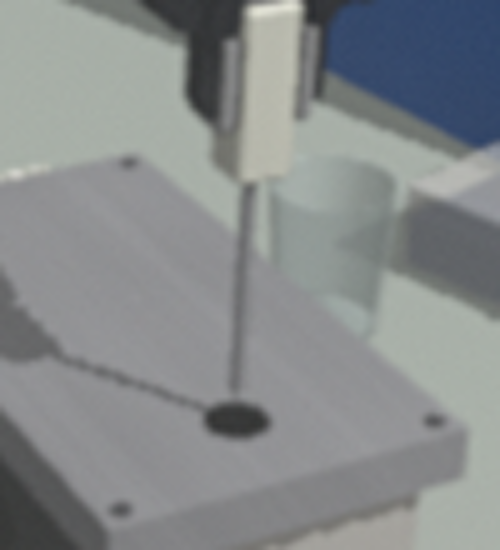

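View pics/c18b.png

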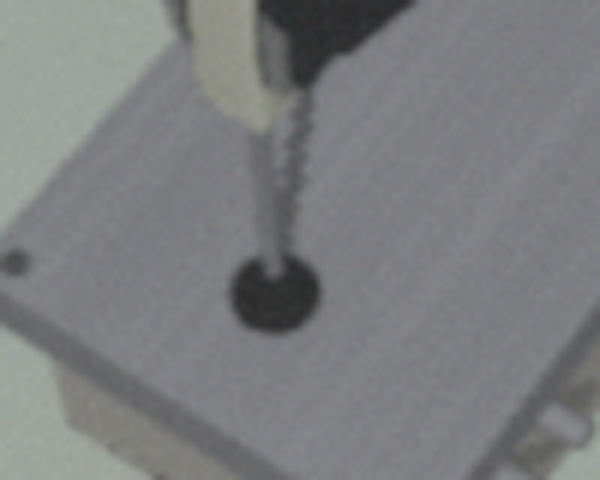

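View pics/c18w.png

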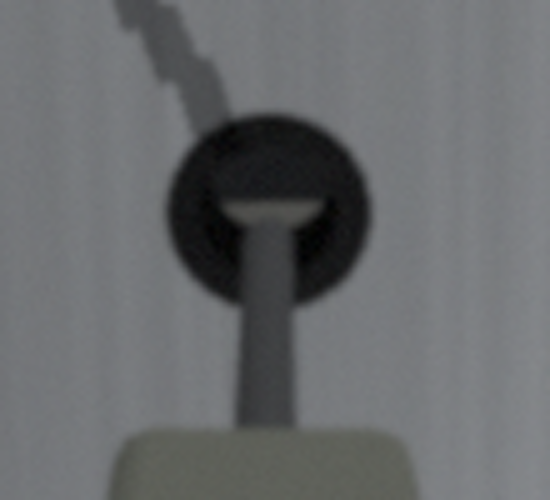

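```bash
python3 - <<'E'
from h import *
from station import optics
p=np.load("w18.npy",allow_pickle=True).item();S=optics.camera_params("scene");D=optics.camera_params("side")
def f(x,y,k,ox,oy):return((x+.5)/k+ox-.5,(y+.5)/k+oy-.5)
zt=.2459-.1209
T=[(D,f(235,391,5,310,190)),(S,f(273,273,6,240,250)),(p,f(270,224,5,270,190))]
H=[(D,f(237.5,420,5,310,190)),(S,f(275,293,6,240,250)),(p,f(270,210,5,270,190))]
for (c,a),(_,b) in zip(T,H):
    x=onz(c,a,zt)[0];y=onz(c,b,.115)[0];print("tip",x.round(4),"hole",y.round(4),"tip-hole",(x-y)[:2].round(4))
x,e=tri(T);y,e2=tri(H);print(x,e,y,e2,x-y)
# handle/stem direction from side & scene
b=[(D,f(250,183,5,310,190)),(S,f(262,132,6,240,250))]
z,e=tri(b);print("stem top",z,e,"tilt",(z-x)/np.linalg.norm(z-x))
E
```

```text
tip [ 0.5632 -0.1388  0.125 ] hole [ 0.5608 -0.1442  0.115 ] tip-hole [0.0024 0.0054]
tip [ 0.557  -0.1468  0.125 ] hole [ 0.5575 -0.1476  0.115 ] tip-hole [-0.0004  0.0008]
tip [ 0.5588 -0.1449  0.125 ] hole [ 0.5585 -0.1457  0.115 ] tip-hole [0.0003 0.0008]
[ 0.55842069 -0.14551349  0.12821056] [np.float64(0.0016442959329929954), np.float64(0.0025964254856852705), np.float64(0.0015233053608846075)] [ 0.55839873 -0.14661586  0.11614273] [np.float64(0.0009061087169718556), np.float64(0.001532053526962733), np.float64(0.0012112003357581565)] [2.19554801e-05 1.10236384e-03 1.20678357e-02]
stem top [ 0.56171827 -0.15046331  0.21904797] [np.float64(0.005209381646859259), np.float64(0.005209381646859235)] tilt [ 0.03622444 -0.05437451  0.99786332]
```

```bash
python3 - <<'E'
from h import *
from station import optics
S=optics.camera_params("scene");D=optics.camera_params("side")
s=telemetry.sense();M=R.from_quat(s["tool_rot"]).as_matrix();print(M[:,0])
for n,c,k,ox,oy in(("side",D,5,310,190),("scene",S,6,240,250)):
    for lab,dx in(("vert",np.zeros(3)),("tool",None)):
        tip=np.array([.5584,-.1455,.126]);d=np.array([0,0,.1]) if lab=="vert" else -M[:,0]*.1
        q=proj(c,[tip,tip+d]);print(n,lab,((q-[ox,oy])*k).round(1))
goal(.5600,-.1463,.182,-.157)
E
```

```text
[-0.01887603  0.01136552 -0.99975723]
side vert [[233.9 397.8]
 [244.3 170.5]]
side tool [[233.9 397.8]
 [250.2 170.4]]
scene vert [[276.4 267.2]
 [254.5  77.2]]
scene tool [[276.4 267.2]
 [258.6  83.1]]
tcp [ 0.5601 -0.1455  0.2459] az -0.1568 tilt 1.26 q [-0.448  0.457  1.519  0.002  1.187 -0.292] gap 0.0237 F [ 0.  -0.9 -1.5] t 20.93
shift [ 0.0639 -0.0014  0.0013] turn 0.0002 alt -3.1414 rows 1.5
```

The thermometer follows the tool's 1.3° tilt, which is within the limit. The tip is within about 1 mm of the hole axis, so I lower slowly.

```bash
python3 - <<'E'
from h import *
goal(.5598,-.1462,.206,-.157)
E
```

```text
tcp [ 0.5601 -0.1455  0.2459] az -0.1568 tilt 1.26 q [-0.448  0.457  1.519  0.002  1.187 -0.292] gap 0.0237 F [ 0.  -0.9 -1.5] t 20.93
shift [ 0.0399 -0.0011  0.0006] turn 0.0002 alt -3.1414 rows 1.0
```

step_arm(commands=[[0.002,-0.0007,-0.0001,0],[0.007,-0.0008,0,0],[0.013,-0.0008,0.0001,0],[0.019,-0.0009,0.0002,0],[0.025,-0.001,0.0003,0],[0.031,-0.001,0.0005,0],[0.037,-0.0011,0.0006,0],[0.0399,-0.0011,0.0006,0]])

```text
t: 21.6
tcp_pos: [0.5593, -0.146, 0.2047]
tool_rot: [0.059, 0.712, -0.052, 0.697]
force: [0.1, 0.3, -0.5]
finger_gap: 0.278
```

step_arm(commands=[[0,0,0,0],[0,0,0,0]])

```text
t: 21.77
tcp_pos: [0.559, -0.1459, 0.2042]
tool_rot: [0.059, 0.713, -0.052, 0.697]
force: [-0.4, -0.2, -0.7]
finger_gap: 0.28
```

```bash
python3 - <<'E'
from h import *
from station import optics
goal(.5597,-.1461,.169,-.157)
p=optics.camera_params("wrist");np.save("w19.npy",p,allow_pickle=True)
im=optics.snapshot("wrist")[:,:,::-1];cv2.imwrite("pics/w19.png",im)
a=optics.snapshot("side")[:,:,::-1];b=optics.snapshot("scene")[:,:,::-1]
f=lambda c,k:cv2.resize(c,None,fx=k,fy=k,interpolation=cv2.INTER_CUBIC)
cv2.imwrite("pics/c19.png",np.hstack([f(im[190:290,270:360],4.),f(a[215:315,320:410],4),]));cv2.imwrite("pics/c19b.png",f(b[250:330,240:340],6))
E
```

```text
tcp [ 0.559  -0.1459  0.2042] az -0.1568 tilt 1.43 q [-0.45   0.506  1.564  0.002  1.096 -0.294] gap 0.0239 F [-0.4 -0.2 -0.7] t 21.77
shift [ 0.0352 -0.0005  0.0015] turn 0.0002 alt -3.1414 rows 0.8
```

View pics/c19.png

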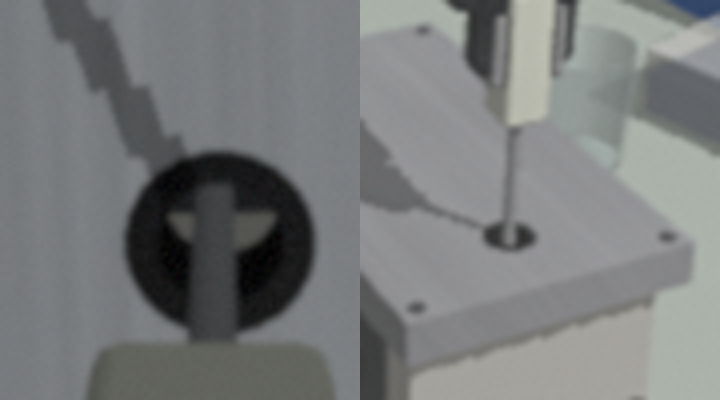

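View pics/c19b.png

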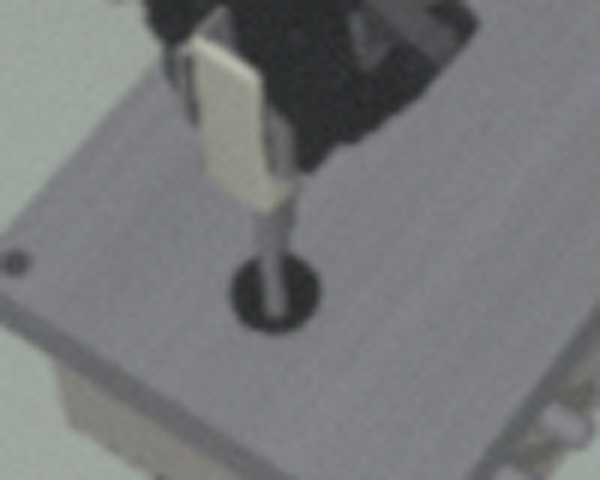

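The stem is inside the hole without contact, about 1 mm to the left in the wrist view. I correct that while lowering the rest.

step_arm(commands=[[0.001,0,0.0006,0],[0.005,0,0.0008,0],[0.01,-0.0001,0.0009,0],[0.015,-0.0002,0.001,0],[0.02,-0.0003,0.0011,0],[0.026,-0.0004,0.0013,0],[0.031,-0.0005,0.0015,0],[0.034,-0.0005,0.0016,0]])

```text
t: 22.58
tcp_pos: [0.5599, -0.1462, 0.1699]
tool_rot: [0.059, 0.713, -0.052, 0.697]
force: [0.1, -0.0, 0.0]
finger_gap: 0.275
```

step_arm(commands=[[0,0,0,0],[0,0,0,0],[0,0,0,0]])

```text
t: 22.83
tcp_pos: [0.56, -0.1463, 0.1699]
tool_rot: [0.059, 0.713, -0.052, 0.697]
force: [0.4, -0.7, -1.0]
finger_gap: 0.275
```

```bash
python3 - <<'E'
from h import *
from station import optics
goal(.5597,-.1461,.169,-.157)
s=telemetry.sense();M=R.from_quat(s["tool_rot"]).as_matrix();print("tip est",s["tcp_pos"]+M@[.1209,-.0016,.0012],"axis",M[:,0])
p=optics.camera_params("wrist");np.save("w20.npy",p,allow_pickle=True)
im=optics.snapshot("wrist")[:,:,::-1];cv2.imwrite("pics/w20.png",im)
a=optics.snapshot("side")[:,:,::-1];b=optics.snapshot("scene")[:,:,::-1]
cv2.imwrite("pics/sd20.png",a);cv2.imwrite("pics/sc20.png",b)
f=lambda c,k:cv2.resize(c,None,fx=k,fy=k,interpolation=cv2.INTER_CUBIC)
cv2.imwrite("pics/c20.png",np.hstack([f(im[190:290,270:360],4.),f(a[215:315,320:410],4),]));cv2.imwrite("pics/c20b.png",f(b[250:330,240:340],6))
E
```

```text
tcp [ 0.56   -0.1463  0.1699] az -0.1568 tilt 1.4 q [-0.45   0.552  1.593  0.002  1.021 -0.294] gap 0.0235 F [ 0.4 -0.7 -1. ] t 22.83
shift [ 0.0009  0.0001 -0.0003] turn 0.0002 alt -3.1414 rows 0.0
tip est [ 0.55842388 -0.14654967  0.0490169 ] axis [-0.02107872  0.01243796 -0.99970045]
```

View pics/c20.png

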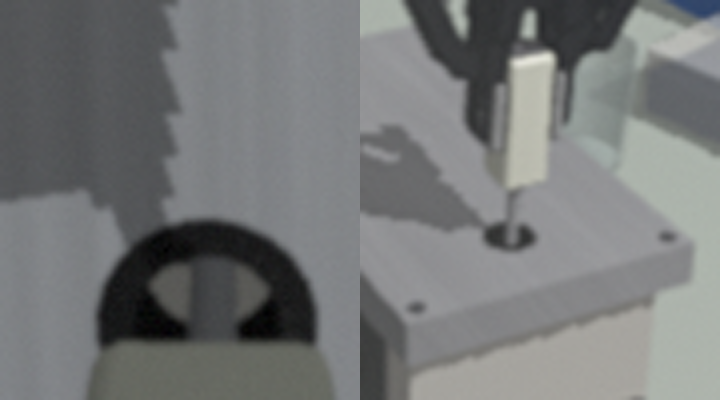

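View pics/c20b.png

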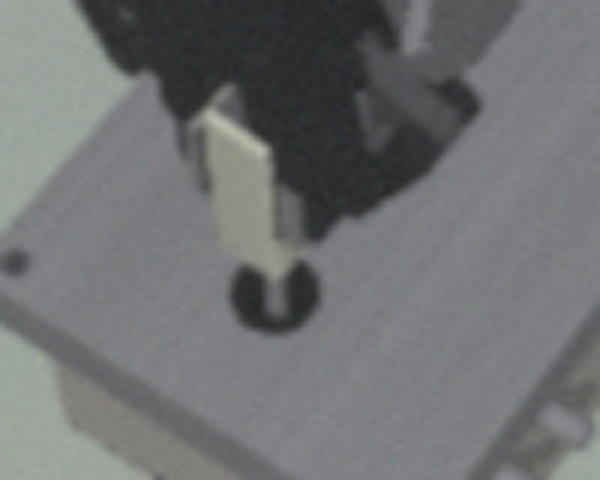

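View pics/sc20.png

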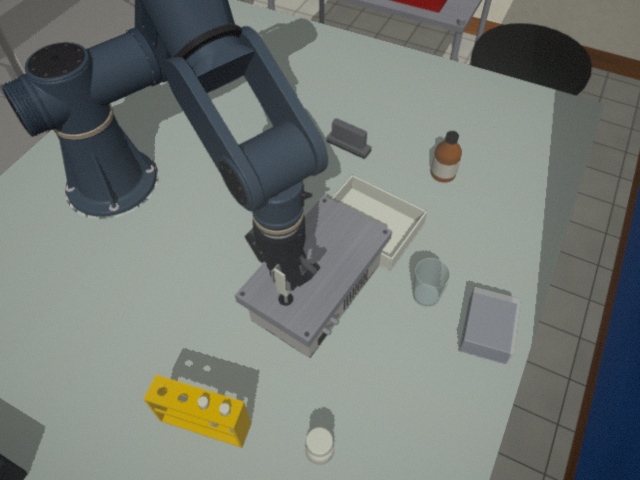

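The stem sits centred in the hole at 66 mm depth, and the bottle, beaker, jar and scraper all stand in place. I hand in.

```bash
python3 - <<'E'
from station import manip,telemetry
print(telemetry.sense()["qd"].round(4)); print(manip.sign_off())
E
```

```text
[-0.0007 -0.0008  0.001  -0.0014 -0.0009 -0.0003]
the job is handed in; nothing more can be done
None
```

I pushed all three chips off the lid into the catch tray with the scraper block and stood the block back on the bench. I then took the thermometer from the rack and lowered its stem through the hole. The job was handed in at about 23 s with the thermometer still in the gripper; the system gave no verdict.

**Chips and scraper:** The wrist camera showed all three chips in the tray, both before and after I released the block. The near tray wall is hidden by the lid in the scene camera. The block was the left-hand one of the two look-alikes (y≈0.37). It stands free of the tray, and the last scene view still shows it in place.

**Thermometer at hand-in:**

| Check | Estimate | Limit |
|---|---|---|
| Tip depth below the lid top | about 66 mm | 50–85 mm |
| Tip distance from the hole axis | under 1 mm | 4.5 mm |
| Tilt from vertical | about 1.4° (0.024 rad) | 0.07 rad |

The stem showed clear of the bore all round that the cameras could see, and the force reading was about the thermometer's weight. The bottle, beaker and jar looked unmoved in the last scene view.

**Checks that were off:**
- **Tool tilt:** it crept up to about 1.4° over the moves and could not be corrected, because the commands only turn about the tool's x axis.
- **Side camera:** with the tip just above the lid, it put the tip 5–6 mm farther off the axis than the other two cameras. Its low viewing angle makes it sensitive to small height errors, so I went by the wrist and scene cameras.
- **Measured heights:** they came out about 1–3 mm too high for the lid and the thermometer top, and about 4 mm too low for the scraper top. For the lid and block I relied on arm heights and the given dimensions.

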